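Clear the emptied parts pots at the welding cell

TASK

Some of the metal pots still have a loose lid on: lift all the lids off and lay them flat, knob up and side by side, in the green tray. Then nest the open pots upright one inside another, fully down, in a single stack standing on the bright round stacking base. When all the pots are in the stack, close it by seating one of the lids from the tray on the top pot; the other lids stay in the tray, and the can and the V-block are left where they are.

Things in the scene. Friction and masses are not known exactly. Their poses are not given: they have to be found in the camera images.
- tray: low square open tray of green plastic, loose on the bench, 190 x 190 mm outside, 180 x 180 mm inside, walls 5 mm thick and 22 mm high, floor 5 mm thick (its top 5 mm above the origin); room for four lids side by side (two by two, 84 mm apart); origin: centre of its underside, x and y along its sides, z up
- base: stacking base fixed to the bench: a bright steel disc 68 mm in diameter whose flat top is 10 mm above the bench, in a grey foot flange 120 mm in diameter and 4 mm high; origin: centre of its underside, z up
- pot0: bright grey metal stacking pot, one of 4 or 5 alike (None if absent), 75 mm high, 160 g: tapered body, diameter 36 mm at the foot, 51 mm at 47 mm height; upright collar, 60 mm outside, 54 mm inside, from 49 mm up to the rim; floor 5 mm. Nested in another pot its collar rests on that pot's rim, its origin 26 mm above the other's. Origin: centre of the underside, z up out of the mouth
- pot1: bright grey metal stacking pot, one of 4 or 5 alike (None if absent), 75 mm high, 160 g: tapered body, diameter 36 mm at the foot, 51 mm at 47 mm height; upright collar, 60 mm outside, 54 mm inside, from 49 mm up to the rim; floor 5 mm. Nested in another pot its collar rests on that pot's rim, its origin 26 mm above the other's. Origin: centre of the underside, z up out of the mouth
- pot2: bright grey metal stacking pot, one of 4 or 5 alike (None if absent), 75 mm high, 160 g: tapered body, diameter 36 mm at the foot, 51 mm at 47 mm height; upright collar, 60 mm outside, 54 mm inside, from 49 mm up to the rim; floor 5 mm. Nested in another pot its collar rests on that pot's rim, its origin 26 mm above the other's. Origin: centre of the underside, z up out of the mouth
- pot3: bright grey metal stacking pot, one of 4 or 5 alike (None if absent), 75 mm high, 160 g: tapered body, diameter 36 mm at the foot, 51 mm at 47 mm height; upright collar, 60 mm outside, 54 mm inside, from 49 mm up to the rim; floor 5 mm. Nested in another pot its collar rests on that pot's rim, its origin 26 mm above the other's. Origin: centre of the underside, z up out of the mouth
- pot4: bright grey metal stacking pot, one of 4 or 5 alike (None if absent), 75 mm high, 160 g: tapered body, diameter 36 mm at the foot, 51 mm at 47 mm height; upright collar, 60 mm outside, 54 mm inside, from 49 mm up to the rim; floor 5 mm. Nested in another pot its collar rests on that pot's rim, its origin 26 mm above the other's. Origin: centre of the underside, z up out of the mouth
- lid0: loose lid, on pot0 at the start (None if absent: that pot is open), fits every pot, 80 g: grey disc 66 mm wide, 4 mm thick; black upright knob 16 mm wide, 30 mm tall; locating plug 49 mm wide, 8 mm deep below. Origin: centre of the plug's underside, z up: disc from 8 to 12 mm, knob from 12 to 42 mm. Seated, its origin is 67 mm above the pot's; in the tray it stands on its plug
- lid1: loose lid, on pot1 at the start (None if absent: that pot is open), fits every pot, 80 g: grey disc 66 mm wide, 4 mm thick; black upright knob 16 mm wide, 30 mm tall; locating plug 49 mm wide, 8 mm deep below. Origin: centre of the plug's underside, z up: disc from 8 to 12 mm, knob from 12 to 42 mm. Seated, its origin is 67 mm above the pot's; in the tray it stands on its plug
- lid2: loose lid, on pot2 at the start (None if absent: that pot is open), fits every pot, 80 g: grey disc 66 mm wide, 4 mm thick; black upright knob 16 mm wide, 30 mm tall; locating plug 49 mm wide, 8 mm deep below. Origin: centre of the plug's underside, z up: disc from 8 to 12 mm, knob from 12 to 42 mm. Seated, its origin is 67 mm above the pot's; in the tray it stands on its plug
- spray: closed can, 56 mm in diameter, 120 mm tall, standing on the bench at the left; a bystander; origin: centre of its underside
- vblock: dark steel V-block, 60 x 70 mm and 55 mm high, at the right; a bystander; origin: centre of its underside
There are look-alikes about, which are no part of the job. Leave any red look-alike of the lid2 alone.

How it is judged (in metres and radians):
On the way, in this order (a step that is already met when the one before it is completed fails the run):
1. every lid lies flat in the green tray (x of lid0 in the frame of tray between -0.065 and 0.065 m and y of lid0 in the frame of tray between -0.065 and 0.065 m and z of each of lid0, lid1, lid2 in the frame of tray below 0.012 m and angle between each of lid0, lid1, lid2's own z axis and vertical below 0.12 rad and x of lid1 in the frame of tray between -0.065 and 0.065 m and y of lid1 in the frame of tray between -0.065 and 0.065 m and x of lid2 in the frame of tray between -0.065 and 0.065 m and y of lid2 in the frame of tray between -0.065 and 0.065 m), for 0.2 s.
2. all the pots are nested upright in one stack on the stacking base (horizontal distance between each of pot0, pot1, pot2, pot3, pot4 and base below 0.018 m and angle between each of pot0, pot1, pot2, pot3, pot4's own z axis and vertical below 0.08 rad and (z of pot0 in the frame of base below 0.014 m or (horizontal distance between pot0 and pot1 below 0.006 m and z of pot0 in the frame of pot1 between 0.022 and 0.03 m) or (horizontal distance between pot0 and pot2 below 0.006 m and z of pot0 in the frame of pot2 between 0.022 and 0.03 m) or (horizontal distance between pot0 and pot3 below 0.006 m and z of pot0 in the frame of pot3 between 0.022 and 0.03 m) or (horizontal distance between pot0 and pot4 below 0.006 m and z of pot0 in the frame of pot4 between 0.022 and 0.03 m)) and (z of pot1 in the frame of base below 0.014 m or (horizontal distance between pot1 and pot0 below 0.006 m and z of pot1 in the frame of pot0 between 0.022 and 0.03 m) or (horizontal distance between pot1 and pot2 below 0.006 m and z of pot1 in the frame of pot2 between 0.022 and 0.03 m) or (horizontal distance between pot1 and pot3 below 0.006 m and z of pot1 in the frame of pot3 between 0.022 and 0.03 m) or (horizontal distance between pot1 and pot4 below 0.006 m and z of pot1 in the frame of pot4 between 0.022 and 0.03 m)) and (z of pot2 in the frame of base below 0.014 m or (horizontal distance between pot2 and pot0 below 0.006 m and z of pot2 in the frame of pot0 between 0.022 and 0.03 m) or (horizontal distance between pot2 and pot1 below 0.006 m and z of pot2 in the frame of pot1 between 0.022 and 0.03 m) or (horizontal distance between pot2 and pot3 below 0.006 m and z of pot2 in the frame of pot3 between 0.022 and 0.03 m) or (horizontal distance between pot2 and pot4 below 0.006 m and z of pot2 in the frame of pot4 between 0.022 and 0.03 m)) and (z of pot3 in the frame of base below 0.014 m or (horizontal distance between pot3 and pot0 below 0.006 m and z of pot3 in the frame of pot0 between 0.022 and 0.03 m) or (horizontal distance between pot3 and pot1 below 0.006 m and z of pot3 in the frame of pot1 between 0.022 and 0.03 m) or (horizontal distance between pot3 and pot2 below 0.006 m and z of pot3 in the frame of pot2 between 0.022 and 0.03 m) or (horizontal distance between pot3 and pot4 below 0.006 m and z of pot3 in the frame of pot4 between 0.022 and 0.03 m)) and (z of pot4 in the frame of base below 0.014 m or (horizontal distance between pot4 and pot0 below 0.006 m and z of pot4 in the frame of pot0 between 0.022 and 0.03 m) or (horizontal distance between pot4 and pot1 below 0.006 m and z of pot4 in the frame of pot1 between 0.022 and 0.03 m) or (horizontal distance between pot4 and pot2 below 0.006 m and z of pot4 in the frame of pot2 between 0.022 and 0.03 m) or (horizontal distance between pot4 and pot3 below 0.006 m and z of pot4 in the frame of pot3 between 0.022 and 0.03 m))), for 0.3 s.
At the end, for the whole second after the job is handed in: All pots upright (0.08 rad), at rest in one stack on the base (within 18 mm of its centre), each 22 to 30 mm above the next and within 6 mm of its axis; one lid seated on the top pot (within 5 mm of its axis), every other lid flat (0.12 rad) on the tray's floor (all of step 2 and ((horizontal distance between lid0 and pot0 below 0.005 m and z of lid0 in the frame of pot0 between 0.062 and 0.071 m and angle between lid0's own z axis and vertical below 0.1 rad) or (horizontal distance between lid0 and pot1 below 0.005 m and z of lid0 in the frame of pot1 between 0.062 and 0.071 m and angle between lid0's own z axis and vertical below 0.1 rad) or (horizontal distance between lid0 and pot2 below 0.005 m and z of lid0 in the frame of pot2 between 0.062 and 0.071 m and angle between lid0's own z axis and vertical below 0.1 rad) or (horizontal distance between lid0 and pot3 below 0.005 m and z of lid0 in the frame of pot3 between 0.062 and 0.071 m and angle between lid0's own z axis and vertical below 0.1 rad) or (horizontal distance between lid0 and pot4 below 0.005 m and z of lid0 in the frame of pot4 between 0.062 and 0.071 m and angle between lid0's own z axis and vertical below 0.1 rad) or (horizontal distance between lid1 and pot0 below 0.005 m and z of lid1 in the frame of pot0 between 0.062 and 0.071 m and angle between lid1's own z axis and vertical below 0.1 rad) or (horizontal distance between lid1 and pot1 below 0.005 m and z of lid1 in the frame of pot1 between 0.062 and 0.071 m and angle between lid1's own z axis and vertical below 0.1 rad) or (horizontal distance between lid1 and pot2 below 0.005 m and z of lid1 in the frame of pot2 between 0.062 and 0.071 m and angle between lid1's own z axis and vertical below 0.1 rad) or (horizontal distance between lid1 and pot3 below 0.005 m and z of lid1 in the frame of pot3 between 0.062 and 0.071 m and angle between lid1's own z axis and vertical below 0.1 rad) or (horizontal distance between lid1 and pot4 below 0.005 m and z of lid1 in the frame of pot4 between 0.062 and 0.071 m and angle between lid1's own z axis and vertical below 0.1 rad) or (horizontal distance between lid2 and pot0 below 0.005 m and z of lid2 in the frame of pot0 between 0.062 and 0.071 m and angle between lid2's own z axis and vertical below 0.1 rad) or (horizontal distance between lid2 and pot1 below 0.005 m and z of lid2 in the frame of pot1 between 0.062 and 0.071 m and angle between lid2's own z axis and vertical below 0.1 rad) or (horizontal distance between lid2 and pot2 below 0.005 m and z of lid2 in the frame of pot2 between 0.062 and 0.071 m and angle between lid2's own z axis and vertical below 0.1 rad) or (horizontal distance between lid2 and pot3 below 0.005 m and z of lid2 in the frame of pot3 between 0.062 and 0.071 m and angle between lid2's own z axis and vertical below 0.1 rad) or (horizontal distance between lid2 and pot4 below 0.005 m and z of lid2 in the frame of pot4 between 0.062 and 0.071 m and angle between lid2's own z axis and vertical below 0.1 rad)) and ((x of lid0 in the frame of tray between -0.065 and 0.065 m and y of lid0 in the frame of tray between -0.065 and 0.065 m and z of lid0 in the frame of tray below 0.012 m and angle between lid0's own z axis and vertical below 0.12 rad) or (horizontal distance between lid0 and pot0 below 0.005 m and z of lid0 in the frame of pot0 between 0.062 and 0.071 m and angle between lid0's own z axis and vertical below 0.1 rad) or (horizontal distance between lid0 and pot1 below 0.005 m and z of lid0 in the frame of pot1 between 0.062 and 0.071 m and angle between lid0's own z axis and vertical below 0.1 rad) or (horizontal distance between lid0 and pot2 below 0.005 m and z of lid0 in the frame of pot2 between 0.062 and 0.071 m and angle between lid0's own z axis and vertical below 0.1 rad) or (horizontal distance between lid0 and pot3 below 0.005 m and z of lid0 in the frame of pot3 between 0.062 and 0.071 m and angle between lid0's own z axis and vertical below 0.1 rad) or (horizontal distance between lid0 and pot4 below 0.005 m and z of lid0 in the frame of pot4 between 0.062 and 0.071 m and angle between lid0's own z axis and vertical below 0.1 rad)) and ((x of lid1 in the frame of tray between -0.065 and 0.065 m and y of lid1 in the frame of tray between -0.065 and 0.065 m and z of lid1 in the frame of tray below 0.012 m and angle between lid1's own z axis and vertical below 0.12 rad) or (horizontal distance between lid1 and pot0 below 0.005 m and z of lid1 in the frame of pot0 between 0.062 and 0.071 m and angle between lid1's own z axis and vertical below 0.1 rad) or (horizontal distance between lid1 and pot1 below 0.005 m and z of lid1 in the frame of pot1 between 0.062 and 0.071 m and angle between lid1's own z axis and vertical below 0.1 rad) or (horizontal distance between lid1 and pot2 below 0.005 m and z of lid1 in the frame of pot2 between 0.062 and 0.071 m and angle between lid1's own z axis and vertical below 0.1 rad) or (horizontal distance between lid1 and pot3 below 0.005 m and z of lid1 in the frame of pot3 between 0.062 and 0.071 m and angle between lid1's own z axis and vertical below 0.1 rad) or (horizontal distance between lid1 and pot4 below 0.005 m and z of lid1 in the frame of pot4 between 0.062 and 0.071 m and angle between lid1's own z axis and vertical below 0.1 rad)) and ((x of lid2 in the frame of tray between -0.065 and 0.065 m and y of lid2 in the frame of tray between -0.065 and 0.065 m and z of lid2 in the frame of tray below 0.012 m and angle between lid2's own z axis and vertical below 0.12 rad) or (horizontal distance between lid2 and pot0 below 0.005 m and z of lid2 in the frame of pot0 between 0.062 and 0.071 m and angle between lid2's own z axis and vertical below 0.1 rad) or (horizontal distance between lid2 and pot1 below 0.005 m and z of lid2 in the frame of pot1 between 0.062 and 0.071 m and angle between lid2's own z axis and vertical below 0.1 rad) or (horizontal distance between lid2 and pot2 below 0.005 m and z of lid2 in the frame of pot2 between 0.062 and 0.071 m and angle between lid2's own z axis and vertical below 0.1 rad) or (horizontal distance between lid2 and pot3 below 0.005 m and z of lid2 in the frame of pot3 between 0.062 and 0.071 m and angle between lid2's own z axis and vertical below 0.1 rad) or (horizontal distance between lid2 and pot4 below 0.005 m and z of lid2 in the frame of pot4 between 0.062 and 0.071 m and angle between lid2's own z axis and vertical below 0.1 rad)) and linear speed of each of pot0, pot1, pot2, pot3, pot4, lid0, lid1, lid2 below 0.02 m/s); the robot touches nothing.
It fails at once if the spray is pushed more than 30 mm from its place (distance of spray from where it was at the start of the episode above 0.03 m).
It fails at once if the vblock is pushed more than 30 mm from its place (distance of vblock from where it was at the start of the episode above 0.03 m).
Of pot3, pot4 only 1 to 2 are there at a start; the rules pass over those that are not, and their reading is None.
Of lid0, lid1, lid2 only 2 to 3 are there at a start; the rules pass over those that are not, and their reading is None.
At some moment in a run one of tray may be knocked a few centimetres aside while the robot is not near it.
Once in a run the grip may slacken for a moment while it holds something.
It also fails if it takes over 210 s, if anything falls off the work surface, if the arm or the gripper's body presses on something with over 40 N, if the wrist force passes 120 N, or if a joint passes its speed limit or range.

ROBOT

A 6-joint arm with a two-finger parallel gripper is mounted at the origin on the work surface. World frame = base frame: x ahead of the robot, y to its left, z up, the work surface at z = 0. Lengths are in mm, angles in rad, forces in N, time in s.
With the tool pointing down it reaches from about 350 to 975 mm from the base axis. Payload 7.1 kg.
Tool frame: the origin (TCP) lies between the finger pads; the fingertips stand 8 mm ahead of it and the grasp point (between the pads) lies 11 mm behind it; x points along the fingers, y is the direction in which the jaws open and shut, and the axes are right-handed (so a half turn about x gives the same grasp; the last joint's range is limited). The gripper opens to 88 mm and grips with 3 to 60 N. Pads are 20 mm wide; open, the fingers measure 115 mm over their backs; the gripper's body (75 mm by 178 mm) begins 61 mm behind the grasp point.
Start: joints at [-1.309, 0.423, 1.63, -0, 1.089, -0.019], TCP at [173.221, -600.499, 230.675] pointing down, gripper open.
Joint ranges: [-3, 3], [-0.9, 2.11], [0.09, 2.58], [-1.31, 4.45], [0.11, 2.69], [-2.54, 2.54]. Speed limits (rad/s): [2.39, 2.39, 3.01, 3.14, 3.14, 3.14].

INTERFACE

Orientations are given as a rotation vector (axis times angle).
In Python, from workcell import ctrl gives the robot as it stands.
- The arm moves only by the tool apply_moves, never from a script. Its argument "increments" is a list of rows, each an object with "gripper": the opening in per cent of the stroke, from 0 (shut) to 100 (fully open); "delta_pos": the shift along the tool's x, y, z in cm, a list of three; "dr": the turn, a rotation vector about the tool's x, y, z in rad, a list of three. In form: [{"gripper": gripper, "delta_pos": [dx, dy, dz], "dr": [ax, ay, az]}, ...]. A call has exactly 5 rows; each row shifts and turns the commanded pose from where the row before left it, along the tool's axes as they then stand; what a row does not reach is not made up. A row lasts 1/12 s, in which the tool goes at most 41.7 mm and 7.16 degrees, less where a joint would pass 70% of its speed; a pose out of reach is approached as far as the arm can. A call with a gripper value outside its range is refused whole. The fingers move at their own pace and stop on an object; the grip force is fixed at half the most. Time passes only in rows, so rows that do not move let the fingers close, or fill a call up. It gives the time, the measured TCP pose, the force and the opening at its end, in the units of the state.
- ctrl.get_obs(): the state, without advancing time (a new reading comes with each control period).
- ctrl.get_image(name): name is "scene" or "top" or "wrist"; returns a dict with "img" (400x640x3 uint8, red, green, blue), "range_z" (400x640 float32, mm along the optical axis (not along the pixel's ray), 0 where there is no reading), "mtx" (3x3 intrinsics, pixels), "rvec" (rotation vector, rad) and "tvec" (3), from world to camera coordinates, as OpenCV has them. Camera axes: x right, y down, z forward; pixel columns grow to the right and rows downward; lengths in mm; the calibration is good to about 2 mm. The wrist camera is an equidistant fisheye: a pixel r from the principal point sees the ray r / f radians off the axis. A picture is of the moment at which its call begins.
- ctrl.close_job(): hands the job in, once; it reports no verdict.
The state is a dict: "t": time; "qpos": joint angles; "qvel": joint speeds; "joint_torque": joint torques, N m; "ee_pos": TCP position; "orientation": TCP orientation; "ft_force": force on the tool from outside, world axes, zero at the start; "moment": the same for the moment, N m; "width": finger opening in mm.
Only numpy, scipy, OpenCV 4.12 (cv2) and the standard library are available. Lean on these libraries where they do the work, as an engineer would, in place of code of your own. Each camera call takes 0.05 s, during which the arm holds its last target. There are 200 camera calls.

## Working session

There is one attempt and no reset: what is moved stays moved. The work goes in short steps, Python scripts to look and compute and a tool call to move; the robot and the scene stay as the last step left them, time stands still between calls to the robot, and variables do not carry over. Pictures are saved under pics/ and viewed, about 12 in all and at most 16, crops included, and the job is handed in when it is done.

Besides the shell and the picture viewer there is one more tool, called as a command line: name --argument value ..., lists and objects as JSON in quotes. apply_moves: Moves the arm, as the interface text tells. Its arguments: {"type":"object","properties":{"increments":{"type":"array","items":{"type":"object","properties":{"gripper":{"type":"number"},"delta_pos":{"type":"array","items":{"type":"number"}},"dr":{"type":"array","items":{"type":"number"}}}}}},"required":["increments"]}

```bash
ls; mkdir -p pics; cat > h.py <<'E'
import numpy as np, cv2
from workcell import ctrl
def cam(n):
    d=ctrl.get_image(n); d['R']=cv2.Rodrigues(np.array(d['rvec'],float))[0]; d['t']=np.array(d['tvec'],float).ravel(); return d
def pts(d,u,v,z=None):
    K=d['mtx']; z=d['range_z'][v,u] if z is None else z
    P=np.stack([(u-K[0,2])/K[0,0]*z,(v-K[1,2])/K[1,1]*z,z],-1)
    return (P-d['t'])@d['R']
def cloud(d):
    v,u=np.mgrid[0:400,0:640]; return pts(d,u,v)
def save(d,n): cv2.imwrite('pics/'+n+'.png',d['img'][...,::-1])
E
python3 - <<'E'
from h import *
o=ctrl.get_obs(); print({k:np.round(v,3) for k,v in o.items()})
t=cam('top'); s=cam('scene'); save(t,'top0'); save(s,'scene0')
for d in (t,s): print(np.round(d['mtx'],1).tolist(), np.round(-d['R'].T@d['t']), np.round(d['R'],2).tolist())
P=cloud(t); np.save('P0.npy',P)
E
```

```text
pics
{'t': np.float64(0.0), 'qpos': array([-1.309,  0.424,  1.631, -0.   ,  1.089, -0.019]), 'qvel': array([-0.001,  0.001, -0.   ,  0.   ,  0.001, -0.   ]), 'joint_torque': array([-2.0000e-03, -5.4463e+01, -2.7367e+01,  6.4000e-02,  2.3000e-02,
       -0.0000e+00]), 'ee_pos': array([ 173.081, -599.966,  229.879]), 'orientation': array([ 2.071,  0.294, -2.072]), 'ft_force': array([ 0.563,  0.075, -0.274]), 'moment': array([-0.024, -0.001,  0.019]), 'width': np.float64(88.094)}
[[420.2, 0.0, 321.5], [0.0, 420.2, 202.1], [0.0, 0.0, 1.0]] [ 448.  -16. 1356.] [[-0.03, -1.0, -0.01], [-0.99, 0.03, -0.1], [0.1, 0.01, -0.99]]
[[400.3, 0.0, 313.4], [0.0, 400.3, 191.4], [0.0, 0.0, 1.0]] [1256.  544.  779.] [[-0.62, 0.78, 0.0], [0.5, 0.4, -0.77], [-0.6, -0.48, -0.64]]
```

View pics/top0.png

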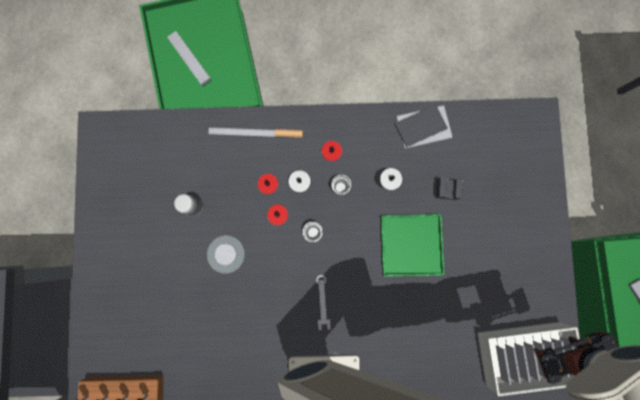

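View pics/scene0.png

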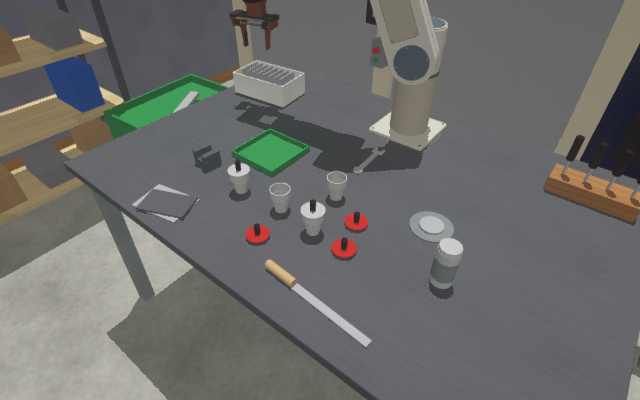

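```bash
python3 - <<'E'
import numpy as np,cv2
P=np.load('P0.npy'); im=cv2.imread('pics/top0.png')
ok=(P[...,0]>250)&(P[...,0]<1000)&(abs(P[...,1])<600)
print(np.median(P[ok][:,2]))
m=(ok&(P[...,2]>3)&(P[...,2]<200)).astype(np.uint8)
n,l,st,c=cv2.connectedComponentsWithStats(m)
for i in range(1,n):
    if st[i,4]<40: continue
    q=P[l==i]; top=np.percentile(q[:,2],98)
    print(st[i].tolist(), 'mean',q[:,:2].mean(0).round(), 'top',top.round(1), 'bbox',q[:,:2].min(0).round(),q[:,:2].max(0).round(), im[l==i].mean(0).round())
E
```

```text
1.9687626836822656
[395, 102, 63, 50, 1832] mean [ 826. -348.] top 18.7 bbox [ 750. -459.] [ 913. -256.] [116. 111. 110.]
[460, 111, 12, 17, 61] mean [ 849. -491.] top 8.8 bbox [ 824. -507.] [ 879. -472.] [93. 89. 87.]
[208, 123, 96, 21, 676] mean [824. 194.] top 27.6 bbox [787.  46.] [862. 360.] [153. 161. 172.]
[488, 122, 12, 17, 53] mean [ 818. -580.] top 8.6 bbox [ 785. -599.] [ 838. -561.] [93. 88. 87.]
[478, 125, 9, 18, 46] mean [ 800. -541.] top 7.1 bbox [ 773. -554.] [ 829. -528.] [94. 89. 87.]
[317, 138, 26, 25, 362] mean [756. -43.] top 43.2 bbox [720. -80.] [802.   1.] [ 58.  58. 180.]
[462, 149, 11, 17, 52] mean [ 728. -484.] top 8.1 bbox [ 698. -505.] [ 751. -470.] [94. 89. 88.]
[493, 158, 11, 26, 59] mean [ 681. -584.] top 9.0 bbox [ 636. -600.] [ 719. -565.] [92. 87. 86.]
[286, 161, 29, 45, 475] mean [645.  56.] top 109.4 bbox [581.  15.] [726. 105.] [180. 180. 178.]
[328, 165, 26, 32, 405] mean [649. -72.] top 79.0 bbox [ 605. -113.] [709. -32.] [144. 144. 142.]
[363, 164, 48, 33, 530] mean [ 649. -225.] top 110.4 bbox [ 603. -297.] [ 710. -146.] [169. 169. 167.]
[254
[... 3577 characters left out ...]
 -121.] [302. -52.] [52. 49. 48.]
[456, 293, 20, 13, 45] mean [ 269. -454.] top 7.4 bbox [ 252. -484.] [ 289. -423.] [82. 78. 77.]
[503, 293, 10, 12, 45] mean [ 268. -585.] top 7.2 bbox [ 252. -599.] [ 286. -571.] [57. 54. 53.]
[284, 294, 29, 17, 113] mean [277.  76.] top 9.6 bbox [250.  30.] [299. 118.] [72. 68. 67.]
[371, 296, 16, 12, 65] mean [ 269. -178.] top 8.6 bbox [ 253. -204.] [ 286. -156.] [51. 48. 47.]
[387, 296, 10, 12, 41] mean [ 264. -222.] top 8.5 bbox [ 251. -235.] [ 285. -206.] [51. 48. 47.]
[168, 298, 17, 10, 43] mean [283. 462.] top 7.0 bbox [269. 434.] [298. 486.] [91. 86. 85.]
[409, 300, 27, 8, 69] mean [ 259. -313.] top 7.6 bbox [ 250. -357.] [ 272. -276.] [50. 48. 47.]
```

Four pots: lidded ones at pixels (299,181) and (391,179), open ones at (341,185) and (312,232). The base is at (226,254), the tray at (412,245) and the can at (185,203). Three red look-alike lids sit at (332,150), (267,183) and (277,215); I'll leave those. The grey lids on the pots are the ones meant.

```bash
cat >> h.py <<'E'
def ray(d,uv,z,fish=False):
    K=d['mtx']; x=(uv[0]-K[0,2])/K[0,0]; y=(uv[1]-K[1,2])/K[1,1]
    if fish:
        r=np.hypot(x,y); k=np.tan(r)/r if r>1e-9 else 1; x*=k; y*=k
    C=-d['R'].T@d['t']; v=d['R'].T@np.array([x,y,1]); return C+v*(z-C[2])/v[2]
def circ(pp):
    A=np.c_[2*pp,np.ones(len(pp))]; s=np.linalg.lstsq(A,(pp**2).sum(1),rcond=None)[0]
    return s[:2],np.sqrt(s[2]+s[:2]@s[:2])
def disc(d,m,z):
    c=max(cv2.findContours(m.astype(np.uint8),cv2.RETR_EXTERNAL,cv2.CHAIN_APPROX_NONE)[0],key=cv2.contourArea)[:,0]
    w=np.array([ray(d,p,z)[:2] for p in c]); 
    for _ in range(3):
        o,r=circ(w); e=abs(np.hypot(*(w-o).T)-r); w=w[e<=np.percentile(e,85)]
    return o.round(1),round(r,1)
def tool():
    o=ctrl.get_obs(); R=cv2.Rodrigues(np.array(o['orientation'],float))[0]; return np.array(o['ee_pos']),R
def go(x,y,z):
    p,R=tool(); return (R.T@(np.array([x,y,z])-p)/10).round(2)
def tray(d):
    h=cv2.cvtColor(d['img'],cv2.COLOR_RGB2HSV); P=cloud(d)
    m=(cv2.inRange(h,(45,80,50),(80,255,255))>0)&(P[...,0]>250)&(P[...,0]<700)&(P[...,1]<0)&(P[...,1]>-520)
    c=max(cv2.findContours(m.astype(np.uint8),cv2.RETR_EXTERNAL,cv2.CHAIN_APPROX_NONE)[0],key=cv2.contourArea)[:,0]
    w=np.array([ray(d,p,22)[:2] for p in c],np.float32); return cv2.minAreaRect(w)
E
python3 - <<'E'
from h import *
d=cam('top'); P=cloud(d); g=d['img'].min(-1); print(tool()[1].round(3))
for n,(u,v),z,s in [('L_a',(299,181),79,17),('L_b',(391,179),79,17),('pot_a',(341,185),75,15),('pot_b',(312,232),75,15),('base',(226,254),10,14)]:
    m=np.zeros((400,640),bool); m[v-s:v+s,u-s:u+s]=True
    zz=P[...,2]; m&=(g>(110 if n!='base' else 175)) & ((zz>62) if z>20 else True)
    print(n,disc(d,m,z))
    if n[0]=='L':
        k=(P[...,2]>95)&(abs(P[...,0]-P[v,u,0])<35)&(abs(P[...,1]-P[v,u,1])<35); q=np.argwhere(k); print(' knob pts',len(q),P[k].mean(0).round(1))
print(tray(d))
w=cam('wrist'); save(w,'wrist0'); print(w['mtx'].round(1).tolist(), (w['R']@tool()[1]).round(3).tolist(), (w['R']@tool()[0]+w['t']).round(1))
E
```

```text
[[-0.     0.277 -0.961]
 [ 0.001 -0.961 -0.277]
 [-1.    -0.001 -0.   ]]
L_a (array([648.7,  58.4]), np.float64(31.4))
 knob pts 24 [647.2  58.1 109.2]
L_b (array([ 647.3, -223. ]), np.float64(31.7))
 knob pts 25 [ 646.6 -222.4  109.6]
pot_a (array([633.9, -70.2]), np.float64(28.6))
pot_b (array([491.5,  22. ]), np.float64(28.0))
base (array([431.1, 303.7]), np.float64(31.8))
((444.8570251464844, -290.11395263671875), (193.7237091064453, 192.7191619873047), 89.8609848022461)
[[309.7, 0.0, 319.4], [0.0, 309.7, 202.2], [0.0, 0.0, 1.0]] [[0.001, 1.0, 0.002], [-0.252, -0.001, 0.968], [0.968, -0.001, 0.252]] [  0.4  27.8 167.1]
```

View pics/wrist0.png

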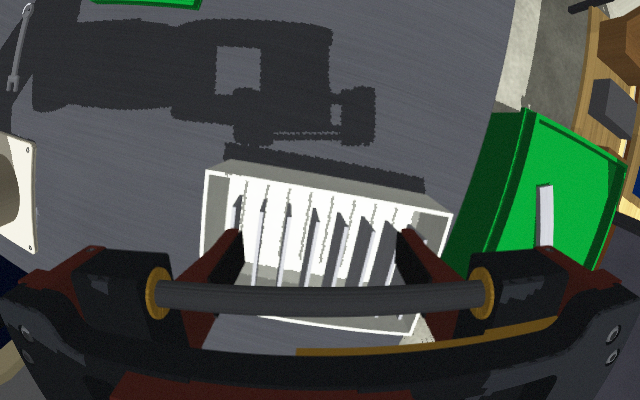

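Wrist view at the start: fingers and the white rack, nothing of the job in sight. The positions agree with the sizes given, so I'll align the jaws with world −y and move towards lid B at (647,−223).

apply_moves --increments '[{"gripper":60,"delta_pos":[0,0,0],"dr":[0.094,0,0]},{"gripper":60,"delta_pos":[0,0,0],"dr":[0.094,0,0]},{"gripper":60,"delta_pos":[0,0,0],"dr":[0.093,0,0]},{"gripper":60,"delta_pos":[0,-2.3,-2.9],"dr":[0,0,0]},{"gripper":60,"delta_pos":[0,-2.3,-2.9],"dr":[0,0,0]}]'

```text
t: 0.62
ee_pos: [230.6, -554.7, 230.3]
orientation: [-2.219, 0.005, 2.219]
ft_force: [1.3, -0.5, -0.4]
width: 57.7
```

apply_moves --increments '[{"gripper":60,"delta_pos":[0,-2.3,-2.9],"dr":[0,0,0]},{"gripper":60,"delta_pos":[0,-2.3,-2.9],"dr":[0,0,0]},{"gripper":60,"delta_pos":[0,-2.3,-2.9],"dr":[0,0,0]},{"gripper":60,"delta_pos":[0,-2.3,-2.9],"dr":[0,0,0]},{"gripper":60,"delta_pos":[0,-2.3,-2.9],"dr":[0,0,0]}]'

```text
t: 1.03
ee_pos: [377.3, -438.2, 230.6]
orientation: [-2.221, 0.0, 2.221]
ft_force: [0.1, -1.1, 0.1]
width: 52.6
```

apply_moves --increments '[{"gripper":60,"delta_pos":[0,-2.3,-2.9],"dr":[0,0,0]},{"gripper":60,"delta_pos":[0,-2.3,-2.9],"dr":[0,0,0]},{"gripper":60,"delta_pos":[0,-2.3,-2.9],"dr":[0,0,0]},{"gripper":60,"delta_pos":[0,-2.3,-2.9],"dr":[0,0,0]},{"gripper":60,"delta_pos":[0,0,0],"dr":[0,0,0]}]'

```text
t: 1.45
ee_pos: [496.5, -343.9, 230.7]
orientation: [2.222, 0.005, -2.218]
ft_force: [-0.1, 0.2, 0.6]
width: 52.1
```

```bash
python3 - <<'E'
from h import *
print(tool()[0].round(1),tool()[1].round(3).tolist(), go(647,-223,150))
w=cam('wrist'); save(w,'w1')
E
```

```text
[ 496.5 -343.9  230.7] [[0.002, 0.004, -1.0], [0.001, -1.0, -0.004], [-1.0, -0.001, -0.002]] [  8.1  -12.02 -15.09]
```

View pics/w1.png

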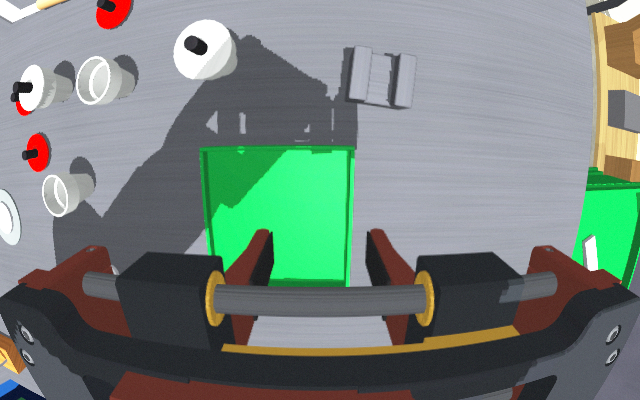

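Wrist view: lidded pot B at (205,48), tray in the middle, V-block at (380,78), the other pots and red lids to the left. I'll refine positions with the wrist depth.

```bash
cat >> h.py <<'E'
def wcloud(d):
    K=d['mtx']; v,u=np.mgrid[0:400,0:640]; x=(u-K[0,2])/K[0,0]; y=(v-K[1,2])/K[1,1]; r=np.hypot(x,y)+1e-9; k=np.tan(np.minimum(r,1.5))/r
    z=d['range_z']; return (np.stack([x*k*z,y*k*z,z],-1)-d['t'])@d['R']
def wfind(d,x,y,zc,ro,dz=5,rad=45):
    "circle of pixels within dz of height zc near x,y; outer edge cast onto zc"
    P=wcloud(d); m=(abs(P[...,2]-zc)<dz)&(np.hypot(P[...,0]-x,P[...,1]-y)<rad)&(d['range_z']>0)
    if m.sum()<30: return None
    c=np.concatenate(cv2.findContours(m.astype(np.uint8),cv2.RETR_EXTERNAL,cv2.CHAIN_APPROX_NONE)[0])[:,0]
    w=np.array([ray(d,p,zc,True)[:2] for p in c]); 
    for _ in range(4):
        o,r=circ(w); e=abs(np.hypot(*(w-o).T)-r); w=w[e<=max(np.percentile(e,80),0.8)]
    return o.round(1),round(r,1),np.median(P[m][:,2]).round(1),int(m.sum())
E
python3 - <<'E'
from h import *
w=cam('wrist'); P=wcloud(w)
print('bench',np.median(P[250:290,100:180,2]), 'tray floor',np.median(P[200:230,230:330,2]))
for n,x,y,z,r in [('L_a',648,58,79,33),('L_b',647,-223,79,33),('pot_a',634,-70,75,30),('pot_b',491,22,75,30),('base',431,303,10,34)]:
    print(n,wfind(w,x,y,z,r))
g=cv2.inRange(cv2.cvtColor(w['img'],cv2.COLOR_RGB2HSV),(45,80,50),(80,255,255))>0
m=g&(P[...,2]>15)&(P[...,2]<30)&(P[...,0]<700)&(abs(P[...,1]+290)<130); q=P[m]
print('tray',m.sum(),q[:,:2].min(0),q[:,:2].max(0))
E
```

```text
bench 318.08890568524464 tray floor 5.7196582962788245
L_a (array([650.1,  58.6]), np.float64(33.0), np.float64(79.9), 809)
L_b (array([ 648.7, -221.7]), np.float64(32.5), np.float64(79.8), 2353)
pot_a (array([636.6, -70.1]), np.float64(30.6), np.float64(74.9), 463)
pot_b (array([494.5,  22.1]), np.float64(31.0), np.float64(74.5), 371)
base (array([431.4, 293.5]), np.float64(38.8), np.float64(10.4), 422)
tray 2210 [ 351.87027738 -384.70259355] [ 540.92496587 -193.55888535]
```

Tray centre is (446,−289), square to the axes. Now over lid B and down to the knob.

apply_moves --increments '[{"gripper":45,"delta_pos":[0,-2.44,-3.04],"dr":[0,0,0]},{"gripper":45,"delta_pos":[0,-2.44,-3.04],"dr":[0,0,0]},{"gripper":45,"delta_pos":[0,-2.44,-3.04],"dr":[0,0,0]},{"gripper":45,"delta_pos":[0,-2.44,-3.04],"dr":[0,0,0]},{"gripper":45,"delta_pos":[0,-2.44,-3.04],"dr":[0,0,0]}]'

```text
t: 1.97
ee_pos: [644.3, -226.2, 230.6]
orientation: [-2.22, 0.003, 2.221]
ft_force: [-0.7, -0.8, -0.7]
width: 39.8
```

apply_moves --increments '[{"gripper":45,"delta_pos":[3,0,0],"dr":[0,0,0]},{"gripper":45,"delta_pos":[3,0,0],"dr":[0,0,0]},{"gripper":45,"delta_pos":[2,0,0],"dr":[0,0,0]},{"gripper":45,"delta_pos":[0,0,0],"dr":[0,0,0]},{"gripper":45,"delta_pos":[0,0,0],"dr":[0,0,0]}]'

```text
t: 2.38
ee_pos: [642.8, -226.7, 149.7]
orientation: [-2.217, 0.001, 2.223]
ft_force: [0.1, -0.1, 0.1]
width: 39.3
```

```bash
python3 - <<'E'
from h import *
print(tool()[0].round(1), go(648.7,-222,90)); w=cam('wrist'); print(wfind(w,648,-222,79,33))
P=wcloud(w); m=(P[...,2]>100)&(P[...,2]<115)&(np.hypot(P[...,0]-648,P[...,1]+222)<25); print(m.sum(),P[m].min(0),P[m].max(0))
E
```

```text
[ 642.8 -226.7  149.7] [ 5.97 -0.46 -0.6 ]
(array([ 649.1, -221.1]), np.float64(32.4), np.float64(79.7), 4976)
489 [ 641.4565929  -229.37007209  100.11089088] [ 657.16734871 -213.34333878  111.53796544]
```

apply_moves --increments '[{"gripper":45,"delta_pos":[0,-0.52,-0.62],"dr":[0,0,0]},{"gripper":45,"delta_pos":[3,0,0],"dr":[0,0,0]},{"gripper":45,"delta_pos":[2,0,0],"dr":[0,0,0]},{"gripper":45,"delta_pos":[1,0,0],"dr":[0,0,0]},{"gripper":45,"delta_pos":[0,0,0],"dr":[0,0,0]}]'

```text
t: 2.85
ee_pos: [649.9, -220.2, 89.6]
orientation: [-2.219, -0.0, 2.223]
ft_force: [-0.3, 0.5, -0.1]
width: 39.4
```

apply_moves --increments '[{"gripper":0,"delta_pos":[0,0,0],"dr":[0,0,0]},{"gripper":0,"delta_pos":[0,0,0],"dr":[0,0,0]},{"gripper":0,"delta_pos":[0,0,0],"dr":[0,0,0]},{"gripper":0,"delta_pos":[0,0,0],"dr":[0,0,0]},{"gripper":0,"delta_pos":[0,0,0],"dr":[0,0,0]}]'

```text
t: 3.27
ee_pos: [651.3, -220.9, 92.1]
orientation: [2.223, -0.001, -2.218]
ft_force: [0.7, -0.6, 4.3]
width: 15.4
```

apply_moves --increments '[{"gripper":0,"delta_pos":[-1,0,0],"dr":[0,0,0]},{"gripper":0,"delta_pos":[-2,0,0],"dr":[0,0,0]},{"gripper":0,"delta_pos":[-2,0,0],"dr":[0,0,0]},{"gripper":0,"delta_pos":[0,0,0],"dr":[0,0,0]},{"gripper":0,"delta_pos":[0,0,0],"dr":[0,0,0]}]'

```text
t: 3.68
ee_pos: [651.3, -220.6, 142.2]
orientation: [2.224, -0.001, -2.218]
ft_force: [0.8, 0.2, -0.9]
width: 15.7
```

```bash
python3 - <<'E'
from h import *
p=tool()[0];print(p.round(1)); w=cam('wrist'); print('lid',wfind(w,p[0],p[1],p[2]-11,33),'pot',wfind(w,648,-222,75,30))
print('tray',tray(cam('top')), go(484,-329,150))
E
```

```text
[ 651.3 -220.6  142.2]
lid (array([ 653.4, -220.2]), np.float64(29.6), np.float64(129.9), 4452) pot (array([ 650.9, -221.2]), np.float64(28.2), np.float64(75.4), 393)
tray ((498.37127685546875, -380.4716796875), (82.42068481445312, 13.051154136657715), 0.3442191183567047) [-0.99 10.89 16.59]
```

apply_moves --increments '[{"gripper":0,"delta_pos":[0,2.16,3.3],"dr":[0,0,0]},{"gripper":0,"delta_pos":[0,2.16,3.3],"dr":[0,0,0]},{"gripper":0,"delta_pos":[0,2.16,3.3],"dr":[0,0,0]},{"gripper":0,"delta_pos":[0,2.16,3.3],"dr":[0,0,0]},{"gripper":0,"delta_pos":[0,2.16,3.3],"dr":[0,0,0]}]'

```text
t: 4.2
ee_pos: [483.1, -328.3, 139.3]
orientation: [-2.219, -0.002, 2.223]
ft_force: [-0.6, -0.5, -0.7]
width: 15.6
```

apply_moves --increments '[{"gripper":0,"delta_pos":[2,0,0],"dr":[0,0,0]},{"gripper":0,"delta_pos":[2,0,0],"dr":[0,0,0]},{"gripper":0,"delta_pos":[1,0,0],"dr":[0,0,0]},{"gripper":0,"delta_pos":[0,0,0],"dr":[0,0,0]},{"gripper":0,"delta_pos":[0,0,0],"dr":[0,0,0]}]'

```text
t: 4.62
ee_pos: [485.1, -327.7, 89.7]
orientation: [-2.219, -0.002, 2.223]
ft_force: [0.1, -0.5, -0.9]
width: 15.2
```

```bash
cat >> h.py <<'E'
def wtray(w):
    P=wcloud(w); g=cv2.inRange(cv2.cvtColor(w['img'],cv2.COLOR_RGB2HSV),(45,80,30),(80,255,255))>0
    m=g&(P[...,2]>16)&(P[...,2]<28)&(np.hypot(P[...,0]-446,P[...,1]+289)<190); q=P[m]
    f=g&(abs(P[...,2]-5)<4)&(np.hypot(P[...,0]-446,P[...,1]+289)<190)
    return q[:,:2].min(0).round(),q[:,:2].max(0).round(), int(m.sum()), cv2.minAreaRect(q[:,:2].astype(np.float32))
E
python3 - <<'E'
from h import *
p=tool()[0];print(p.round(1)); w=cam('wrist'); print('lid',wfind(w,p[0],p[1],p[2]-11,33)); print(wtray(w)); save(w,'w2')
E
```

```text
[ 485.1 -327.7   89.7]
lid (array([ 487.2, -327.3]), np.float64(29.6), np.float64(77.3), 4443)
(array([ 353., -384.]), array([ 541., -193.]), 3887, ((447.281005859375, -288.52740478515625), (190.34298706054688, 186.80101013183594), 89.52021026611328))
```

View pics/w2.png

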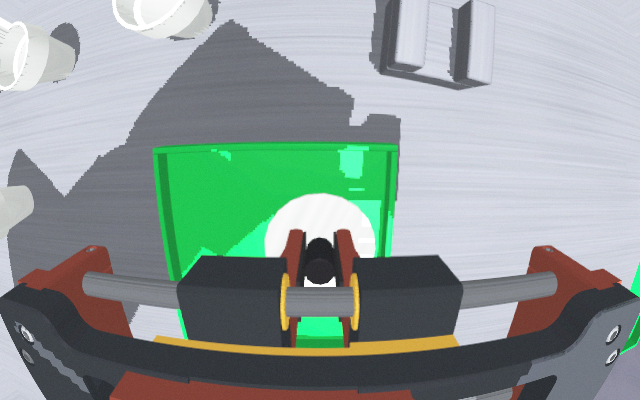

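The lid is held level over the tray (disc at about (320,235)). Lower and release.

apply_moves --increments '[{"gripper":0,"delta_pos":[2.5,0,0],"dr":[0,0,0]},{"gripper":0,"delta_pos":[2,0,0],"dr":[0,0,0]},{"gripper":0,"delta_pos":[1,0,0],"dr":[0,0,0]},{"gripper":0,"delta_pos":[0.45,0,0],"dr":[0,0,0]},{"gripper":0,"delta_pos":[0,0,0],"dr":[0,0,0]}]'

```text
t: 5.08
ee_pos: [485.7, -328.2, 31.0]
orientation: [2.221, 0.001, -2.222]
ft_force: [-0.4, -0.6, -0.4]
width: 15.6
```

apply_moves --increments '[{"gripper":45,"delta_pos":[0,0,0],"dr":[0,0,0]},{"gripper":45,"delta_pos":[0,0,0],"dr":[0,0,0]},{"gripper":45,"delta_pos":[0,0,0],"dr":[0,0,0]},{"gripper":45,"delta_pos":[0,0,0],"dr":[0,0,0]},{"gripper":45,"delta_pos":[-2,0,0],"dr":[0,0,0]}]'

```text
t: 5.5
ee_pos: [483.8, -327.2, 49.2]
orientation: [-2.216, -0.003, 2.224]
ft_force: [-0.8, 0.8, -0.5]
width: 39.1
```

apply_moves --increments '[{"gripper":45,"delta_pos":[-4,0,0],"dr":[0,0,0]},{"gripper":45,"delta_pos":[-4,0,0],"dr":[0,0,0]},{"gripper":45,"delta_pos":[-4,0,0],"dr":[0,0,0]},{"gripper":45,"delta_pos":[0,0,0],"dr":[0,0,0]},{"gripper":45,"delta_pos":[0,0,0],"dr":[0,0,0]}]'

```text
t: 5.92
ee_pos: [487.0, -329.4, 174.4]
orientation: [2.225, -0.004, -2.214]
ft_force: [-0.6, 0.7, -1.4]
width: 39.5
```

```bash
python3 - <<'E'
from h import *
p=tool()[0];print(p.round(1)); w=cam('wrist'); print('lid',wfind(w,p[0],p[1],17,33)); print(wtray(w),go(650,58.5,150)); 
E
```

```text
[ 487.  -329.4  174.4]
lid (array([ 483.5, -328. ]), np.float64(32.3), np.float64(17.7), 2752)
(array([ 414., -384.]), array([ 541., -193.]), 2043, ((476.9442443847656, -288.82586669921875), (190.13449096679688, 127.39344024658203), 89.6253433227539)) [  2.21 -38.72 -16.41]
```

apply_moves --increments '[{"gripper":45,"delta_pos":[0,-3.5,-1.49],"dr":[0,0,0]},{"gripper":45,"delta_pos":[0,-3.5,-1.49],"dr":[0,0,0]},{"gripper":45,"delta_pos":[0,-3.5,-1.49],"dr":[0,0,0]},{"gripper":45,"delta_pos":[0,-3.5,-1.49],"dr":[0,0,0]},{"gripper":45,"delta_pos":[0,-3.5,-1.49],"dr":[0,0,0]}]'

```text
t: 6.38
ee_pos: [559.1, -151.5, 169.2]
orientation: [-2.217, -0.0, 2.224]
ft_force: [0.1, -0.6, 0.2]
width: 39.5
```

apply_moves --increments '[{"gripper":45,"delta_pos":[0,-3.5,-1.49],"dr":[0,0,0]},{"gripper":45,"delta_pos":[0,-3.5,-1.49],"dr":[0,0,0]},{"gripper":45,"delta_pos":[0,-3.5,-1.49],"dr":[0,0,0]},{"gripper":45,"delta_pos":[0,-3.5,-1.49],"dr":[0,0,0]},{"gripper":45,"delta_pos":[0,-3.5,-1.49],"dr":[0,0,0]}]'

```text
t: 6.8
ee_pos: [633.7, 23.5, 168.9]
orientation: [2.217, -0.0, -2.226]
ft_force: [0.6, 0.3, -0.6]
width: 39.6
```

apply_moves --increments '[{"gripper":45,"delta_pos":[0,-3.5,-1.49],"dr":[0,0,0]},{"gripper":45,"delta_pos":[2,0,0],"dr":[0,0,0]},{"gripper":45,"delta_pos":[0,0,0],"dr":[0,0,0]},{"gripper":45,"delta_pos":[0,0,0],"dr":[0,0,0]},{"gripper":45,"delta_pos":[0,0,0],"dr":[0,0,0]}]'

```text
t: 7.22
ee_pos: [648.3, 55.7, 150.1]
orientation: [-2.218, 0.001, 2.224]
ft_force: [0.3, -0.5, 0.5]
width: 39.4
```

```bash
cat >> h.py <<'E'
def knob(w,x,y,top):
    P=wcloud(w); m=(abs(P[...,2]-top+4)<7)&(np.hypot(P[...,0]-x,P[...,1]-y)<25)&(w['img'].max(-1)<90); return int(m.sum()),((P[m].min(0)+P[m].max(0))/2).round(1),(P[m].max(0)-P[m].min(0)).round(1)
E
python3 - <<'E'
from h import *
p,R=tool();print(p.round(1),R.round(3).tolist()); w=cam('wrist'); d=wfind(w,650,58,79,33); print(d,knob(w,650,58,109)); print(go(*d[0],90))
for n,x,y in [('pb',650,-221),('pa',636,-70),('pc',494,22)]: print(n,wfind(w,x,y,75,30))
print('base',wfind(w,431,303,10,34,3))
E
```

```text
[648.3  55.7 150.1] [[-0.003, -0.001, -1.0], [-0.0, -1.0, 0.001], [-1.0, 0.0, 0.003]]
(array([650.2,  60.3]), np.float64(32.3), np.float64(79.7), 4836) (462, array([650.7,  60.7, 104.9]), array([15.5, 14.2, 13.1]))
[ 6.09 -0.48 -0.14]
pb (array([ 648.6, -218.3]), np.float64(31.0), np.float64(74.1), 607)
pa (array([637.6, -67. ]), np.float64(30.0), np.float64(74.7), 885)
pc (array([506. ,  26.1]), np.float64(21.4), np.float64(74.0), 260)
base (array([454.6, 305.5]), np.float64(15.5), np.float64(10.7), 230)
```

apply_moves --increments '[{"gripper":45,"delta_pos":[0,-0.45,-0.2],"dr":[0,0,0]},{"gripper":45,"delta_pos":[3,0,0],"dr":[0,0,0]},{"gripper":45,"delta_pos":[2,0,0],"dr":[0,0,0]},{"gripper":45,"delta_pos":[1,0,0],"dr":[0,0,0]},{"gripper":45,"delta_pos":[0,0,0],"dr":[0,0,0]}]'

```text
t: 7.68
ee_pos: [650.0, 60.5, 89.3]
orientation: [-2.217, 0.002, 2.225]
ft_force: [0.0, 0.1, -0.5]
width: 39.6
```

apply_moves --increments '[{"gripper":0,"delta_pos":[0,0,0],"dr":[0,0,0]},{"gripper":0,"delta_pos":[0,0,0],"dr":[0,0,0]},{"gripper":0,"delta_pos":[0,0,0],"dr":[0,0,0]},{"gripper":0,"delta_pos":[0,0,0],"dr":[0,0,0]},{"gripper":0,"delta_pos":[0,0,0],"dr":[0,0,0]}]'

```text
t: 8.1
ee_pos: [652.2, 61.1, 92.4]
orientation: [-2.224, 0.0, 2.219]
ft_force: [0.3, -1.3, 4.1]
width: 15.3
```

apply_moves --increments '[{"gripper":0,"delta_pos":[-1,0,0],"dr":[0,0,0]},{"gripper":0,"delta_pos":[-2,0,0],"dr":[0,0,0]},{"gripper":0,"delta_pos":[-2,0,0],"dr":[0,0,0]},{"gripper":0,"delta_pos":[0,0,0],"dr":[0,0,0]},{"gripper":0,"delta_pos":[0,0,0],"dr":[0,0,0]}]'

```text
t: 8.52
ee_pos: [652.3, 61.2, 142.7]
orientation: [-2.224, -0.0, 2.218]
ft_force: [-0.4, -0.3, -1.7]
width: 15.4
```

```bash
python3 - <<'E'
from h import *
p=tool()[0];print(p.round(1)); w=cam('wrist'); print('lid',wfind(w,p[0],p[1],p[2]-11,33),'pot',wfind(w,650,60,75,30))
print('tray',tray(cam('top')), go(406,-249,140))
E
```

```text
[652.3  61.2 142.7]
lid (array([654.6,  61.8]), np.float64(29.5), np.float64(130.1), 4482) pot (array([651.8,  60.4]), np.float64(28.3), np.float64(75.5), 376)
tray ((444.8512878417969, -290.0132751464844), (193.80870056152344, 192.8256378173828), 89.77959442138672) [ 0.09 31.02 24.48]
```

apply_moves --increments '[{"gripper":0,"delta_pos":[0,2.82,2.23],"dr":[0,0,0]},{"gripper":0,"delta_pos":[0,2.82,2.23],"dr":[0,0,0]},{"gripper":0,"delta_pos":[0,2.82,2.23],"dr":[0,0,0]},{"gripper":0,"delta_pos":[0,2.82,2.23],"dr":[0,0,0]},{"gripper":0,"delta_pos":[0,2.82,2.23],"dr":[0,0,0]}]'

```text
t: 9.03
ee_pos: [537.8, -80.6, 139.9]
orientation: [-2.219, -0.001, 2.224]
ft_force: [0.3, -0.5, -1.0]
width: 15.4
```

apply_moves --increments '[{"gripper":0,"delta_pos":[0,2.82,2.23],"dr":[0,0,0]},{"gripper":0,"delta_pos":[0,2.82,2.23],"dr":[0,0,0]},{"gripper":0,"delta_pos":[0,2.82,2.23],"dr":[0,0,0]},{"gripper":0,"delta_pos":[0,2.82,2.23],"dr":[0,0,0]},{"gripper":0,"delta_pos":[0,2.82,2.23],"dr":[0,0,0]}]'

```text
t: 9.45
ee_pos: [426.4, -221.5, 140.2]
orientation: [-2.219, -0.001, 2.223]
ft_force: [1.2, -0.5, -1.4]
width: 15.6
```

apply_moves --increments '[{"gripper":0,"delta_pos":[0,2.82,2.23],"dr":[0,0,0]},{"gripper":0,"delta_pos":[2,0,0],"dr":[0,0,0]},{"gripper":0,"delta_pos":[2,0,0],"dr":[0,0,0]},{"gripper":0,"delta_pos":[0,0,0],"dr":[0,0,0]},{"gripper":0,"delta_pos":[0,0,0],"dr":[0,0,0]}]'

```text
t: 9.87
ee_pos: [404.8, -248.3, 99.9]
orientation: [-2.216, -0.002, 2.224]
ft_force: [0.7, 0.0, -0.2]
width: 15.3
```

```bash
python3 - <<'E'
from h import *
p=tool()[0];print(p.round(1)); w=cam('wrist'); print('lid',wfind(w,p[0],p[1],p[2]-11,33),'lidB',wfind(w,485,-328,17,33)); print(wtray(w)); save(w,'w3')
E
```

```text
[ 404.8 -248.3   99.9]
lid (array([ 407. , -247.8]), np.float64(29.6), np.float64(87.3), 4480) lidB (array([ 483.1, -327.8]), np.float64(32.4), np.float64(17.7), 4441)
(array([ 349., -385.]), array([ 541., -193.]), 5298, ((445.15338134765625, -288.83367919921875), (191.09246826171875, 190.56065368652344), 89.5112533569336))
```

View pics/w3.png

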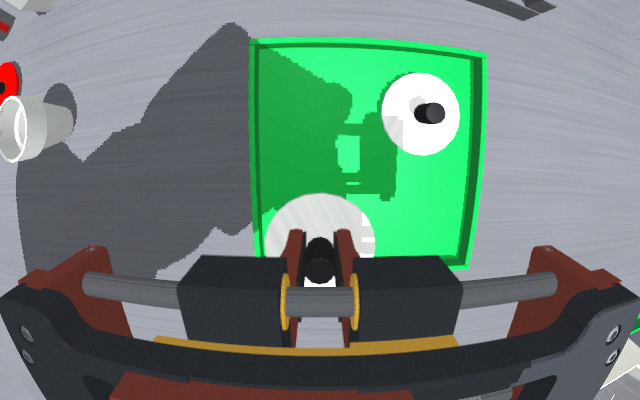

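Lid B lies flat at (420,113), and lid A hovers over the opposite corner. Lower and release, then head for the first pot, pot B at (649,−221).

apply_moves --increments '[{"gripper":0,"delta_pos":[3,0,0],"dr":[0,0,0]},{"gripper":0,"delta_pos":[2.3,0,0],"dr":[0,0,0]},{"gripper":0,"delta_pos":[1.1,0,0],"dr":[0,0,0]},{"gripper":0,"delta_pos":[0.55,0,0],"dr":[0,0,0]},{"gripper":0,"delta_pos":[0,0,0],"dr":[0,0,0]}]'

```text
t: 10.33
ee_pos: [406.2, -248.7, 31.4]
orientation: [2.22, 0.001, -2.222]
ft_force: [-0.5, 0.5, -0.1]
width: 15.2
```

apply_moves --increments '[{"gripper":45,"delta_pos":[0,0,0],"dr":[0,0,0]},{"gripper":45,"delta_pos":[0,0,0],"dr":[0,0,0]},{"gripper":45,"delta_pos":[0,0,0],"dr":[0,0,0]},{"gripper":45,"delta_pos":[0,0,0],"dr":[0,0,0]},{"gripper":45,"delta_pos":[-2,0,0],"dr":[0,0,0]}]'

```text
t: 10.75
ee_pos: [404.7, -248.2, 50.3]
orientation: [-2.217, -0.002, 2.224]
ft_force: [-0.6, -0.3, -0.1]
width: 39.3
```

apply_moves --increments '[{"gripper":45,"delta_pos":[-4,0,0],"dr":[0,0,0]},{"gripper":45,"delta_pos":[-4,0,0],"dr":[0,0,0]},{"gripper":45,"delta_pos":[-2,0,0],"dr":[0,0,0]},{"gripper":45,"delta_pos":[0,0,0],"dr":[0,0,0]},{"gripper":45,"delta_pos":[0,0,0],"dr":[0,0,0]}]'

```text
t: 11.17
ee_pos: [406.8, -249.5, 153.1]
orientation: [2.224, -0.003, -2.217]
ft_force: [-1.0, -0.2, 0.7]
width: 39.5
```

```bash
python3 - <<'E'
from h import *
p=tool()[0];print(p.round(1)); w=cam('wrist'); print('lidA',wfind(w,405,-248,17,33),'lidB',wfind(w,485,-328,17,33)); print(wtray(w)); print(wfind(w,649,-221,75,30),wfind(w,637,-69,75,30),wfind(w,493,22,75,30)); print(go(649,-221,130))
E
```

```text
[ 406.8 -249.5  153.1]
lidA (array([ 404.2, -248.5]), np.float64(32.4), np.float64(17.7), 3135) lidB (array([ 483.2, -327.8]), np.float64(32.4), np.float64(17.7), 3144)
(array([ 350., -384.]), array([ 540., -193.]), 4270, ((445.1539001464844, -288.6172180175781), (190.50167846679688, 189.97671508789062), 89.68315887451172))
None None (array([493.4,  21.7]), np.float64(31.0), np.float64(74.5), 669)
[  2.19  -2.8  -24.31]
```

Both lids are flat on the tray floor. Next, the nearest open pot, C at (493,22).

apply_moves --increments '[{"gripper":100,"delta_pos":[0,-3.38,-1.09],"dr":[0,0,0]},{"gripper":100,"delta_pos":[0,-3.38,-1.09],"dr":[0,0,0]},{"gripper":100,"delta_pos":[0,-3.38,-1.09],"dr":[0,0,0]},{"gripper":100,"delta_pos":[0,-3.38,-1.09],"dr":[0,0,0]},{"gripper":100,"delta_pos":[0,-3.38,-1.09],"dr":[0,0,0]}]'

```text
t: 11.63
ee_pos: [459.5, -78.3, 149.8]
orientation: [-2.217, 0.0, 2.225]
ft_force: [0.3, -0.7, -0.7]
width: 69.6
```

apply_moves --increments '[{"gripper":100,"delta_pos":[0,-3.38,-1.09],"dr":[0,0,0]},{"gripper":100,"delta_pos":[0,-3.38,-1.09],"dr":[0,0,0]},{"gripper":100,"delta_pos":[0,-3.38,-1.09],"dr":[0,0,0]},{"gripper":100,"delta_pos":[0,0,0],"dr":[0,0,0]},{"gripper":100,"delta_pos":[0,0,0],"dr":[0,0,0]}]'

```text
t: 12.05
ee_pos: [492.4, 22.9, 149.8]
orientation: [2.216, 0.004, -2.223]
ft_force: [-0.0, -0.4, 0.3]
width: 87.6
```

```bash
python3 - <<'E'
from h import *
p=tool()[0];print(p.round(1)); w=cam('wrist'); save(w,'w4'); d=wfind(w,493,22,75,30); print(d,go(*d[0],60.5)); print('base',wfind(w,431,303,10,34,3,38))
t=cam('top'); P=cloud(t); print('top',[ (n,disc(t,(np.hypot(P[...,0]-x,P[...,1]-y)<38)&(P[...,2]>62)&(t['img'].min(-1)>110),75)) for n,x,y in [('A',650,60),('B',649,-221),('a',637,-69)]])
E
```

```text
[492.4  22.9 149.8]
(array([493.7,  24.2]), np.float64(29.5), np.float64(75.3), 1036) [ 8.94 -0.25 -0.2 ]
base (array([433.9, 304.3]), np.float64(33.3), np.float64(10.8), 994)
top [('A', (array([647.6,  58.4]), np.float64(28.0))), ('B', (array([ 647.2, -222.9]), np.float64(29.1))), ('a', (array([633.9, -70.2]), np.float64(28.6)))]
```

View pics/w4.png

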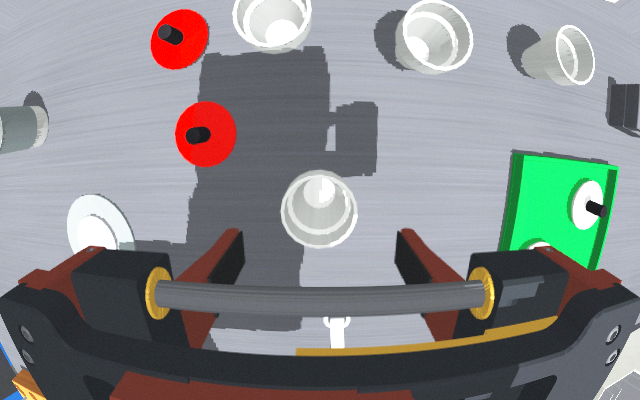

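Pot C at (319,208) sits between the open fingers, base disc at (97,232), tray and lids undisturbed. Grasp it.

apply_moves --increments '[{"gripper":100,"delta_pos":[3,-0.1,-0.15],"dr":[0,0,0]},{"gripper":100,"delta_pos":[3,0,0],"dr":[0,0,0]},{"gripper":100,"delta_pos":[2,0,0],"dr":[0,0,0]},{"gripper":100,"delta_pos":[0.9,0,0],"dr":[0,0,0]},{"gripper":100,"delta_pos":[0,0,0],"dr":[0,0,0]}]'

```text
t: 12.57
ee_pos: [492.7, 21.1, 60.6]
orientation: [-2.215, 0.003, 2.226]
ft_force: [-1.0, -0.5, -0.6]
width: 87.8
```

apply_moves --increments '[{"gripper":40,"delta_pos":[0,0,0],"dr":[0,0,0]},{"gripper":40,"delta_pos":[0,0,0],"dr":[0,0,0]},{"gripper":40,"delta_pos":[0,0,0],"dr":[0,0,0]},{"gripper":40,"delta_pos":[0,0,0],"dr":[0,0,0]},{"gripper":40,"delta_pos":[0,0,0],"dr":[0,0,0]}]'

```text
t: 12.98
ee_pos: [495.5, 22.4, 63.6]
orientation: [-2.223, 0.0, 2.219]
ft_force: [-0.4, -0.1, 2.6]
width: 59.0
```

apply_moves --increments '[{"gripper":40,"delta_pos":[-2,0,0],"dr":[0,0,0]},{"gripper":40,"delta_pos":[-3,0,0],"dr":[0,0,0]},{"gripper":40,"delta_pos":[-2,0,0],"dr":[0,0,0]},{"gripper":40,"delta_pos":[0,0,0],"dr":[0,0,0]},{"gripper":40,"delta_pos":[0,0,0],"dr":[0,0,0]}]'

```text
t: 13.4
ee_pos: [495.5, 22.4, 133.6]
orientation: [-2.225, 0.0, 2.218]
ft_force: [0.2, 0.0, -1.7]
width: 59.0
```

```bash
python3 - <<'E'
from h import *
p=tool()[0];print(p.round(1)); w=cam('wrist'); print(wfind(w,p[0],p[1],p[2]+14.5,30)); print('base',wfind(w,431,303,10,34,3,38),go(433,304,80))
E
```

```text
[495.5  22.4 133.6]
(array([493. ,  22.9]), np.float64(30.0), np.float64(146.0), 1874)
base (array([433.6, 304.1]), np.float64(33.7), np.float64(10.7), 756) [  5.26 -28.16   6.16]
```

apply_moves --increments '[{"gripper":40,"delta_pos":[0,-3.52,0.75],"dr":[0,0,0]},{"gripper":40,"delta_pos":[0,-3.52,0.75],"dr":[0,0,0]},{"gripper":40,"delta_pos":[0,-3.52,0.75],"dr":[0,0,0]},{"gripper":40,"delta_pos":[0,-3.52,0.75],"dr":[0,0,0]},{"gripper":40,"delta_pos":[0,-3.52,0.75],"dr":[0,0,0]}]'

```text
t: 13.87
ee_pos: [455.7, 199.3, 131.0]
orientation: [2.218, -0.002, -2.224]
ft_force: [1.0, -0.3, -2.2]
width: 59.2
```

apply_moves --increments '[{"gripper":40,"delta_pos":[0,-3.52,0.75],"dr":[0,0,0]},{"gripper":40,"delta_pos":[0,-3.52,0.75],"dr":[0,0,0]},{"gripper":40,"delta_pos":[0,-3.52,0.75],"dr":[0,0,0]},{"gripper":40,"delta_pos":[0,0,0],"dr":[0,0,0]},{"gripper":40,"delta_pos":[0,0,0],"dr":[0,0,0]}]'

```text
t: 14.28
ee_pos: [433.4, 305.0, 131.0]
orientation: [2.217, 0.002, -2.221]
ft_force: [-0.0, -0.9, -2.1]
width: 58.9
```

```bash
python3 - <<'E'
from h import *
p=tool()[0];print(p.round(1)); w=cam('wrist'); print(wfind(w,p[0],p[1],p[2]+12.4,30)); print('flange',wfind(w,433,304,3,60,3,70),go(433,304,75))
E
```

```text
[433.4 305.  131. ]
(array([430.9, 305.7]), np.float64(30.1), np.float64(143.0), 1986)
flange (array([435.9, 303.9]), np.float64(67.1), np.float64(4.3), 8039) [ 5.61 -0.04  0.05]
```

apply_moves --increments '[{"gripper":40,"delta_pos":[2.5,0.1,-0.2],"dr":[0,0,0]},{"gripper":40,"delta_pos":[2,0,0],"dr":[0,0,0]},{"gripper":40,"delta_pos":[0.9,0,0],"dr":[0,0,0]},{"gripper":40,"delta_pos":[0.4,0,0],"dr":[0,0,0]},{"gripper":40,"delta_pos":[0,0,0],"dr":[0,0,0]}]'

```text
t: 14.75
ee_pos: [436.9, 301.6, 74.1]
orientation: [-2.22, 0.003, 2.223]
ft_force: [0.3, 0.8, -2.1]
width: 59.2
```

apply_moves --increments '[{"gripper":100,"delta_pos":[0,0,0],"dr":[0,0,0]},{"gripper":100,"delta_pos":[0,0,0],"dr":[0,0,0]},{"gripper":100,"delta_pos":[0,0,0],"dr":[0,0,0]},{"gripper":100,"delta_pos":[0,0,0],"dr":[0,0,0]},{"gripper":100,"delta_pos":[0,0,0],"dr":[0,0,0]}]'

```text
t: 15.17
ee_pos: [437.1, 303.0, 75.1]
orientation: [-2.222, -0.0, 2.22]
ft_force: [0.1, -0.0, 0.1]
width: 87.0
```

apply_moves --increments '[{"gripper":100,"delta_pos":[-2,0,0],"dr":[0,0,0]},{"gripper":100,"delta_pos":[-4,0,0],"dr":[0,0,0]},{"gripper":100,"delta_pos":[-2,0,0],"dr":[0,0,0]},{"gripper":100,"delta_pos":[0,0,0],"dr":[0,0,0]},{"gripper":100,"delta_pos":[0,0,0],"dr":[0,0,0]}]'

```text
t: 15.58
ee_pos: [437.6, 303.5, 155.9]
orientation: [-2.223, -0.002, 2.218]
ft_force: [-1.0, -0.5, -1.1]
width: 87.9
```

```bash
python3 - <<'E'
from h import *
p=tool()[0];print(p.round(1)); w=cam('wrist'); print(wfind(w,p[0],p[1],85,30)); print('A',wfind(w,650,60,75,30),go(650,60,150))
E
```

```text
[437.6 303.5 155.9]
(array([435.8, 302.5]), np.float64(29.6), np.float64(85.4), 1058)
A (array([646.8,  64.8]), np.float64(28.5), np.float64(74.2), 366) [  0.47  24.29 -21.33]
```

Pot C stands on the base with its rim at 85 mm. Pot A next.

apply_moves --increments '[{"gripper":100,"delta_pos":[0,2.7,-2.37],"dr":[0,0,0]},{"gripper":100,"delta_pos":[0,2.7,-2.37],"dr":[0,0,0]},{"gripper":100,"delta_pos":[0,2.7,-2.37],"dr":[0,0,0]},{"gripper":100,"delta_pos":[0,2.7,-2.37],"dr":[0,0,0]},{"gripper":100,"delta_pos":[0,2.7,-2.37],"dr":[0,0,0]}]'

```text
t: 16.05
ee_pos: [555.1, 166.3, 152.8]
orientation: [2.217, -0.001, -2.224]
ft_force: [-0.1, 0.5, -0.4]
width: 87.9
```

apply_moves --increments '[{"gripper":100,"delta_pos":[0,2.7,-2.37],"dr":[0,0,0]},{"gripper":100,"delta_pos":[0,2.7,-2.37],"dr":[0,0,0]},{"gripper":100,"delta_pos":[0,2.7,-2.37],"dr":[0,0,0]},{"gripper":100,"delta_pos":[0,2.7,-2.37],"dr":[0,0,0]},{"gripper":100,"delta_pos":[0,0,0],"dr":[0,0,0]}]'

```text
t: 16.47
ee_pos: [653.1, 55.3, 152.8]
orientation: [-2.221, 0.006, 2.22]
ft_force: [0.4, 0.3, 0.6]
width: 87.7
```

apply_moves --increments '[{"gripper":100,"delta_pos":[2,0,0],"dr":[0,0,0]},{"gripper":100,"delta_pos":[0,0,0],"dr":[0,0,0]},{"gripper":100,"delta_pos":[0,0,0],"dr":[0,0,0]},{"gripper":100,"delta_pos":[0,0,0],"dr":[0,0,0]},{"gripper":100,"delta_pos":[0,0,0],"dr":[0,0,0]}]'

```text
t: 16.88
ee_pos: [650.0, 60.6, 134.9]
orientation: [2.221, 0.001, -2.221]
ft_force: [0.4, 0.5, -1.3]
width: 87.9
```

```bash
python3 - <<'E'
from h import *
p=tool()[0];print(p.round(1)); w=cam('wrist'); d=wfind(w,649,60,75,30); print(d,go(*d[0],61)); print(wfind(w,637,-69,75,30))
E
```

```text
[650.   60.6 134.9]
(array([650.3,  60.4]), np.float64(29.6), np.float64(75.3), 1177) [ 7.42  0.02 -0.01]
(array([638.5, -65.3]), np.float64(28.6), np.float64(75.0), 870)
```

apply_moves --increments '[{"gripper":100,"delta_pos":[3,0,0],"dr":[0,0,0]},{"gripper":100,"delta_pos":[2.5,0,0],"dr":[0,0,0]},{"gripper":100,"delta_pos":[1.4,0,0],"dr":[0,0,0]},{"gripper":100,"delta_pos":[0.4,0,0],"dr":[0,0,0]},{"gripper":100,"delta_pos":[0,0,0],"dr":[0,0,0]}]'

```text
t: 17.35
ee_pos: [649.6, 60.1, 61.0]
orientation: [2.219, -0.0, -2.223]
ft_force: [-0.2, -0.1, 0.1]
width: 87.7
```

apply_moves --increments '[{"gripper":40,"delta_pos":[0,0,0],"dr":[0,0,0]},{"gripper":40,"delta_pos":[0,0,0],"dr":[0,0,0]},{"gripper":40,"delta_pos":[0,0,0],"dr":[0,0,0]},{"gripper":40,"delta_pos":[0,0,0],"dr":[0,0,0]},{"gripper":40,"delta_pos":[0,0,0],"dr":[0,0,0]}]'

```text
t: 17.77
ee_pos: [650.7, 59.9, 62.6]
orientation: [-2.223, 0.0, 2.22]
ft_force: [-1.0, -1.0, 4.1]
width: 59.1
```

apply_moves --increments '[{"gripper":40,"delta_pos":[-2,0,0],"dr":[0,0,0]},{"gripper":40,"delta_pos":[-4,0,0],"dr":[0,0,0]},{"gripper":40,"delta_pos":[-4,0,0],"dr":[0,0,0]},{"gripper":40,"delta_pos":[-2,0,0],"dr":[0,0,0]},{"gripper":40,"delta_pos":[0,0,0],"dr":[0,0,0]}]'

```text
t: 18.18
ee_pos: [653.4, 60.1, 187.7]
orientation: [-2.232, -0.001, 2.21]
ft_force: [1.4, 0.9, -0.8]
width: 59.0
```

```bash
python3 - <<'E'
from h import *
p=tool()[0];print(p.round(1)); w=cam('wrist'); d=wfind(w,p[0],p[1],p[2]+12.4,30); print(d,(d[0]-[435.8,302.5]))
E
```

```text
[653.4  60.1 187.7]
(array([652.3,  60.5]), np.float64(30.2), np.float64(200.6), 2115) [ 216.5 -242. ]
```

apply_moves --increments '[{"gripper":40,"delta_pos":[0,-2.69,2.39],"dr":[0,0,0]},{"gripper":40,"delta_pos":[0,-2.69,2.39],"dr":[0,0,0]},{"gripper":40,"delta_pos":[0,-2.69,2.39],"dr":[0,0,0]},{"gripper":40,"delta_pos":[0,-2.69,2.39],"dr":[0,0,0]},{"gripper":40,"delta_pos":[0,-2.69,2.39],"dr":[0,0,0]}]'

```text
t: 18.65
ee_pos: [528.0, 194.8, 179.6]
orientation: [2.217, -0.002, -2.225]
ft_force: [-0.2, 0.8, -1.5]
width: 59.5
```

apply_moves --increments '[{"gripper":40,"delta_pos":[0,-2.69,2.39],"dr":[0,0,0]},{"gripper":40,"delta_pos":[0,-2.69,2.39],"dr":[0,0,0]},{"gripper":40,"delta_pos":[0,-2.69,2.39],"dr":[0,0,0]},{"gripper":40,"delta_pos":[0,-2.69,2.39],"dr":[0,0,0]},{"gripper":40,"delta_pos":[0,0,0],"dr":[0,0,0]}]'

```text
t: 19.07
ee_pos: [430.2, 304.6, 179.7]
orientation: [2.214, 0.003, -2.224]
ft_force: [0.1, -0.3, -1.2]
width: 59.7
```

apply_moves --increments '[{"gripper":40,"delta_pos":[0,0,0],"dr":[0,0,0]},{"gripper":40,"delta_pos":[0,0,0],"dr":[0,0,0]},{"gripper":40,"delta_pos":[0,0,0],"dr":[0,0,0]},{"gripper":40,"delta_pos":[0,0,0],"dr":[0,0,0]},{"gripper":40,"delta_pos":[0,0,0],"dr":[0,0,0]}]'

```text
t: 19.48
ee_pos: [435.7, 301.1, 181.4]
orientation: [-2.22, 0.002, 2.221]
ft_force: [-1.7, -0.1, -1.7]
width: 59.3
```

```bash
python3 - <<'E'
from h import *
p=tool()[0];print(p.round(1),tool()[1].round(3).tolist()); w=cam('wrist'); d=wfind(w,p[0],p[1],p[2]+12.4,30); print(d,(d[0]-[435.8,302.5])); print(wfind(w,435.8,302.5,85,30)); save(w,'w5')
E
```

```text
[435.7 301.1 181.4] [[-0.0, -0.002, -1.0], [-0.0, -1.0, 0.002], [-1.0, 0.0, 0.0]]
(array([434.6, 301.5]), np.float64(30.1), np.float64(194.2), 2114) [-1.2 -1. ]
(array([437.2, 302.4]), np.float64(28.4), np.float64(85.5), 410)
```

View pics/w5.png

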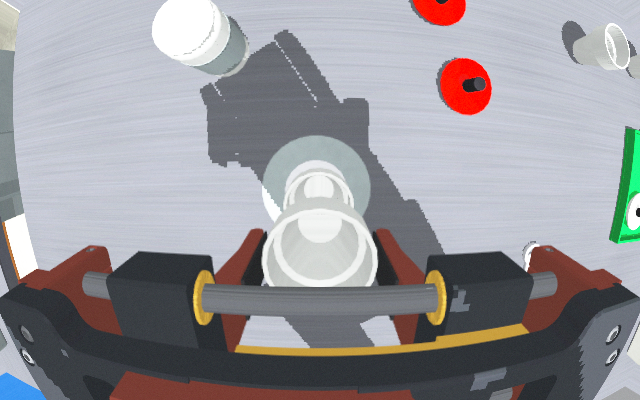

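Held pot is centred above pot C on the base (about (319,215)). Lower it in.

apply_moves --increments '[{"gripper":40,"delta_pos":[2,-0.1,-0.15],"dr":[0,0,0]},{"gripper":40,"delta_pos":[1.5,0,0],"dr":[0,0,0]},{"gripper":40,"delta_pos":[1.5,0,0],"dr":[0,0,0]},{"gripper":40,"delta_pos":[1,0,0],"dr":[0,0,0]},{"gripper":40,"delta_pos":[1,0,0],"dr":[0,0,0]}]'

```text
t: 19.95
ee_pos: [436.8, 302.6, 110.9]
orientation: [-2.221, 0.001, 2.221]
ft_force: [-0.0, 1.0, -1.8]
width: 59.3
```

apply_moves --increments '[{"gripper":40,"delta_pos":[0.6,0,0],"dr":[0,0,0]},{"gripper":40,"delta_pos":[0.5,0,0],"dr":[0,0,0]},{"gripper":40,"delta_pos":[0,0,0],"dr":[0,0,0]},{"gripper":40,"delta_pos":[0,0,0],"dr":[0,0,0]},{"gripper":40,"delta_pos":[0,0,0],"dr":[0,0,0]}]'

```text
t: 20.37
ee_pos: [437.0, 303.3, 101.2]
orientation: [-2.222, -0.0, 2.22]
ft_force: [-0.5, -0.4, -0.7]
width: 59.6
```

```bash
python3 - <<'E'
from h import *
p=tool()[0];print(p.round(1)); w=cam('wrist'); d=wfind(w,p[0],p[1],p[2]+12.4,30); print(d)
E
```

```text
[437.  303.3 101.2]
(array([435.7, 303.6]), np.float64(30.2), np.float64(114.0), 2102)
```

apply_moves --increments '[{"gripper":40,"delta_pos":[0.25,0,0],"dr":[0,0,0]},{"gripper":100,"delta_pos":[0,0,0],"dr":[0,0,0]},{"gripper":100,"delta_pos":[0,0,0],"dr":[0,0,0]},{"gripper":100,"delta_pos":[0,0,0],"dr":[0,0,0]},{"gripper":100,"delta_pos":[0,0,0],"dr":[0,0,0]}]'

```text
t: 20.83
ee_pos: [436.7, 303.1, 98.4]
orientation: [-2.222, -0.0, 2.221]
ft_force: [0.0, -0.4, -0.4]
width: 82.7
```

apply_moves --increments '[{"gripper":100,"delta_pos":[-2,0,0],"dr":[0,0,0]},{"gripper":100,"delta_pos":[-2,0,0],"dr":[0,0,0]},{"gripper":100,"delta_pos":[-3,0,0],"dr":[0,0,0]},{"gripper":100,"delta_pos":[0,0,0],"dr":[0,0,0]},{"gripper":100,"delta_pos":[0,0,0],"dr":[0,0,0]}]'

```text
t: 21.25
ee_pos: [437.6, 303.7, 169.8]
orientation: [-2.224, -0.002, 2.217]
ft_force: [-1.4, -0.2, -0.3]
width: 87.9
```

```bash
python3 - <<'E'
from h import *
p=tool()[0];print(p.round(1)); w=cam('wrist'); print(wfind(w,436,303,111,30),go(637,-69,150))
E
```

```text
[437.6 303.7 169.8]
(array([436.7, 303.9]), np.float64(29.6), np.float64(111.3), 1190) [  1.85  37.21 -20.03]
```

Nested, with the rim at 111. Now the open pot near (637,−69).

apply_moves --increments '[{"gripper":100,"delta_pos":[0,3.38,-1.82],"dr":[0,0,0]},{"gripper":100,"delta_pos":[0,3.38,-1.82],"dr":[0,0,0]},{"gripper":100,"delta_pos":[0,3.38,-1.82],"dr":[0,0,0]},{"gripper":100,"delta_pos":[0,3.38,-1.82],"dr":[0,0,0]},{"gripper":100,"delta_pos":[0,3.38,-1.82],"dr":[0,0,0]}]'

```text
t: 21.72
ee_pos: [527.2, 132.2, 166.7]
orientation: [2.218, -0.0, -2.224]
ft_force: [0.8, -0.3, -0.0]
width: 88.2
```

apply_moves --increments '[{"gripper":100,"delta_pos":[0,3.38,-1.82],"dr":[0,0,0]},{"gripper":100,"delta_pos":[0,3.38,-1.82],"dr":[0,0,0]},{"gripper":100,"delta_pos":[0,3.38,-1.82],"dr":[0,0,0]},{"gripper":100,"delta_pos":[0,3.38,-1.82],"dr":[0,0,0]},{"gripper":100,"delta_pos":[0,3.38,-1.82],"dr":[0,0,0]}]'

```text
t: 22.13
ee_pos: [618.2, -36.8, 166.4]
orientation: [-2.218, 0.0, 2.224]
ft_force: [0.8, 0.0, 0.7]
width: 87.9
```

apply_moves --increments '[{"gripper":100,"delta_pos":[0,3.38,-1.82],"dr":[0,0,0]},{"gripper":100,"delta_pos":[3.3,0,0],"dr":[0,0,0]},{"gripper":100,"delta_pos":[0,0,0],"dr":[0,0,0]},{"gripper":100,"delta_pos":[0,0,0],"dr":[0,0,0]},{"gripper":100,"delta_pos":[0,0,0],"dr":[0,0,0]}]'

```text
t: 22.55
ee_pos: [635.9, -68.1, 134.5]
orientation: [-2.219, -0.001, 2.224]
ft_force: [0.4, 0.1, 0.9]
width: 87.9
```

```bash
python3 - <<'E'
from h import *
p=tool()[0];print(p.round(1)); w=cam('wrist'); d=wfind(w,637,-69,75,30); print(d,go(*d[0],61)); print(wfind(w,649,-221,75,30))
E
```

```text
[635.9 -68.1 134.5]
(array([637. , -68.3]), np.float64(29.6), np.float64(75.4), 1191) [ 7.44  0.04 -0.06]
(array([ 649.2, -219.9]), np.float64(30.4), np.float64(74.9), 1027)
```

apply_moves --increments '[{"gripper":100,"delta_pos":[3,0,-0.1],"dr":[0,0,0]},{"gripper":100,"delta_pos":[2.5,0,0],"dr":[0,0,0]},{"gripper":100,"delta_pos":[1.4,0,0],"dr":[0,0,0]},{"gripper":100,"delta_pos":[0.4,0,0],"dr":[0,0,0]},{"gripper":100,"delta_pos":[0,0,0],"dr":[0,0,0]}]'

```text
t: 23.02
ee_pos: [637.3, -68.1, 61.9]
orientation: [2.22, 0.001, -2.223]
ft_force: [-0.3, 0.2, -0.6]
width: 87.5
```

apply_moves --increments '[{"gripper":40,"delta_pos":[0,0,0],"dr":[0,0,0]},{"gripper":40,"delta_pos":[0,0,0],"dr":[0,0,0]},{"gripper":40,"delta_pos":[0,0,0],"dr":[0,0,0]},{"gripper":40,"delta_pos":[0,0,0],"dr":[0,0,0]},{"gripper":40,"delta_pos":[0,0,0],"dr":[0,0,0]}]'

```text
t: 23.43
ee_pos: [638.2, -68.9, 63.0]
orientation: [-2.223, 0.0, 2.22]
ft_force: [0.0, -0.2, 4.3]
width: 59.1
```

apply_moves --increments '[{"gripper":40,"delta_pos":[-2,0,0],"dr":[0,0,0]},{"gripper":40,"delta_pos":[-4,0,0],"dr":[0,0,0]},{"gripper":40,"delta_pos":[-4,0,0],"dr":[0,0,0]},{"gripper":40,"delta_pos":[-4,0,0],"dr":[0,0,0]},{"gripper":40,"delta_pos":[0,0,0],"dr":[0,0,0]}]'

```text
t: 23.85
ee_pos: [642.3, -69.4, 210.9]
orientation: [2.235, -0.002, -2.206]
ft_force: [2.2, -0.7, -0.8]
width: 58.9
```

```bash
python3 - <<'E'
from h import *
p=tool()[0];print(p.round(1)); w=cam('wrist'); d=wfind(w,p[0],p[1],p[2]+12.4,30); print(d,(d[0]-[436.5,303.5]))
E
```

```text
[642.3 -69.4 210.9]
(array([640.6, -69.1]), np.float64(29.8), np.float64(223.5), 2029) [ 204.1 -372.6]
```

apply_moves --increments '[{"gripper":40,"delta_pos":[0,-3.38,1.83],"dr":[0,0,0]},{"gripper":40,"delta_pos":[0,-3.38,1.83],"dr":[0,0,0]},{"gripper":40,"delta_pos":[0,-3.38,1.83],"dr":[0,0,0]},{"gripper":40,"delta_pos":[0,-3.38,1.83],"dr":[0,0,0]},{"gripper":40,"delta_pos":[0,-3.38,1.83],"dr":[0,0,0]}]'

```text
t: 24.32
ee_pos: [544.0, 101.2, 200.5]
orientation: [-2.218, 0.001, 2.224]
ft_force: [0.8, 0.0, -0.5]
width: 59.4
```

apply_moves --increments '[{"gripper":40,"delta_pos":[0,-3.38,1.83],"dr":[0,0,0]},{"gripper":40,"delta_pos":[0,-3.38,1.83],"dr":[0,0,0]},{"gripper":40,"delta_pos":[0,-3.38,1.83],"dr":[0,0,0]},{"gripper":40,"delta_pos":[0,-3.38,1.83],"dr":[0,0,0]},{"gripper":40,"delta_pos":[0,-3.38,1.83],"dr":[0,0,0]}]'

```text
t: 24.73
ee_pos: [452.7, 270.1, 200.8]
orientation: [2.219, -0.002, -2.224]
ft_force: [0.2, 0.3, -1.1]
width: 59.2
```

apply_moves --increments '[{"gripper":40,"delta_pos":[0,-3.38,1.83],"dr":[0,0,0]},{"gripper":40,"delta_pos":[0,0,0],"dr":[0,0,0]},{"gripper":40,"delta_pos":[0,0,0],"dr":[0,0,0]},{"gripper":40,"delta_pos":[0,0,0],"dr":[0,0,0]},{"gripper":40,"delta_pos":[0,0,0],"dr":[0,0,0]}]'

```text
t: 25.15
ee_pos: [436.5, 302.0, 201.4]
orientation: [-2.22, 0.002, 2.223]
ft_force: [0.5, 0.2, -1.0]
width: 59.1
```

```bash
python3 - <<'E'
from h import *
p=tool()[0];print(p.round(1)); w=cam('wrist'); d=wfind(w,p[0],p[1],p[2]+12.4,30); print(d,(d[0]-[436.5,303.5])); print(wfind(w,436.5,303.5,111,30))
E
```

```text
[436.5 302.  201.4]
(array([434.8, 302.2]), np.float64(30.0), np.float64(213.9), 2014) [-1.7 -1.3]
(array([439., 304.]), np.float64(27.7), np.float64(111.4), 453)
```

apply_moves --increments '[{"gripper":40,"delta_pos":[1.7,-0.1,-0.15],"dr":[0,0,0]},{"gripper":40,"delta_pos":[1.5,0,0],"dr":[0,0,0]},{"gripper":40,"delta_pos":[1.5,0,0],"dr":[0,0,0]},{"gripper":40,"delta_pos":[1,0,0],"dr":[0,0,0]},{"gripper":40,"delta_pos":[0.8,0,0],"dr":[0,0,0]}]'

```text
t: 25.62
ee_pos: [438.2, 302.9, 136.1]
orientation: [-2.22, 0.003, 2.222]
ft_force: [0.7, 0.3, -2.0]
width: 58.9
```

apply_moves --increments '[{"gripper":40,"delta_pos":[0.6,0,0],"dr":[0,0,0]},{"gripper":40,"delta_pos":[0.4,0,0],"dr":[0,0,0]},{"gripper":40,"delta_pos":[0,0,0],"dr":[0,0,0]},{"gripper":40,"delta_pos":[0,0,0],"dr":[0,0,0]},{"gripper":40,"delta_pos":[0,0,0],"dr":[0,0,0]}]'

```text
t: 26.03
ee_pos: [438.4, 304.3, 127.7]
orientation: [-2.222, -0.0, 2.22]
ft_force: [-0.4, 0.3, -0.9]
width: 59.1
```

```bash
python3 - <<'E'
from h import *
p=tool()[0];print(p.round(1)); w=cam('wrist'); d=wfind(w,p[0],p[1],p[2]+12.4,30); print(d)
E
```

```text
[438.4 304.3 127.7]
(array([436.7, 304.6]), np.float64(29.9), np.float64(140.2), 2029)
```

apply_moves --increments '[{"gripper":40,"delta_pos":[0.25,0,0],"dr":[0,0,0]},{"gripper":100,"delta_pos":[0,0,0],"dr":[0,0,0]},{"gripper":100,"delta_pos":[0,0,0],"dr":[0,0,0]},{"gripper":100,"delta_pos":[0,0,0],"dr":[0,0,0]},{"gripper":100,"delta_pos":[0,0,0],"dr":[0,0,0]}]'

```text
t: 26.5
ee_pos: [438.1, 304.1, 124.8]
orientation: [-2.222, -0.0, 2.221]
ft_force: [-0.4, 0.0, -0.9]
width: 82.3
```

apply_moves --increments '[{"gripper":100,"delta_pos":[-2,0,0],"dr":[0,0,0]},{"gripper":100,"delta_pos":[-2,0,0],"dr":[0,0,0]},{"gripper":100,"delta_pos":[-2,0,0],"dr":[0,0,0]},{"gripper":100,"delta_pos":[0,0,0],"dr":[0,0,0]},{"gripper":100,"delta_pos":[0,0,0],"dr":[0,0,0]}]'

```text
t: 26.92
ee_pos: [438.6, 304.5, 185.6]
orientation: [-2.223, -0.001, 2.218]
ft_force: [0.1, -0.6, -0.5]
width: 87.4
```

```bash
python3 - <<'E'
from h import *
p=tool()[0];print(p.round(1)); w=cam('wrist'); print(wfind(w,437,304,137,30),go(649,-221,160))
E
```

```text
[438.6 304.5 185.6]
(array([437.3, 304.9]), np.float64(29.6), np.float64(137.2), 1320) [  2.45  52.5  -21.12]
```

Seated, with the rim at 137. Last pot, B.

apply_moves --increments '[{"gripper":100,"delta_pos":[0,3.5,-1.4],"dr":[0,0,0]},{"gripper":100,"delta_pos":[0,3.5,-1.4],"dr":[0,0,0]},{"gripper":100,"delta_pos":[0,3.5,-1.4],"dr":[0,0,0]},{"gripper":100,"delta_pos":[0,3.5,-1.4],"dr":[0,0,0]},{"gripper":100,"delta_pos":[0,3.5,-1.4],"dr":[0,0,0]}]'

```text
t: 27.38
ee_pos: [507.4, 127.3, 183.3]
orientation: [2.218, -0.0, -2.223]
ft_force: [0.6, 0.6, -0.1]
width: 87.9
```

apply_moves --increments '[{"gripper":100,"delta_pos":[0,3.5,-1.4],"dr":[0,0,0]},{"gripper":100,"delta_pos":[0,3.5,-1.4],"dr":[0,0,0]},{"gripper":100,"delta_pos":[0,3.5,-1.4],"dr":[0,0,0]},{"gripper":100,"delta_pos":[0,3.5,-1.4],"dr":[0,0,0]},{"gripper":100,"delta_pos":[0,3.5,-1.4],"dr":[0,0,0]}]'

```text
t: 27.8
ee_pos: [577.4, -47.8, 183.1]
orientation: [-2.218, 0.0, 2.224]
ft_force: [1.1, 0.1, 0.1]
width: 87.4
```

apply_moves --increments '[{"gripper":100,"delta_pos":[0,3.5,-1.4],"dr":[0,0,0]},{"gripper":100,"delta_pos":[0,3.5,-1.4],"dr":[0,0,0]},{"gripper":100,"delta_pos":[0,3.5,-1.4],"dr":[0,0,0]},{"gripper":100,"delta_pos":[0,3.5,-1.4],"dr":[0,0,0]},{"gripper":100,"delta_pos":[0,3.5,-1.4],"dr":[0,0,0]}]'

```text
t: 28.22
ee_pos: [647.4, -222.6, 182.7]
orientation: [-2.218, -0.001, 2.224]
ft_force: [0.7, 0.6, 0.6]
width: 87.7
```

apply_moves --increments '[{"gripper":100,"delta_pos":[3,0,0],"dr":[0,0,0]},{"gripper":100,"delta_pos":[1.9,0,0],"dr":[0,0,0]},{"gripper":100,"delta_pos":[0,0,0],"dr":[0,0,0]},{"gripper":100,"delta_pos":[0,0,0],"dr":[0,0,0]},{"gripper":100,"delta_pos":[0,0,0],"dr":[0,0,0]}]'

```text
t: 28.63
ee_pos: [648.0, -220.7, 135.7]
orientation: [2.221, 0.0, -2.222]
ft_force: [-0.0, 1.0, 0.4]
width: 88.0
```

```bash
python3 - <<'E'
from h import *
p=tool()[0];print(p.round(1)); w=cam('wrist'); d=wfind(w,649,-220,75,30); print(d,go(*d[0],61)); print(wtray(w))
E
```

```text
[ 648.  -220.7  135.7]
(array([ 649.1, -221.2]), np.float64(29.7), np.float64(75.3), 1176) [ 7.55  0.05 -0.05]
(array([ 468., -329.]), array([ 524., -188.]), 605, ((496.02911376953125, -258.4930419921875), (141.6480712890625, 55.600120544433594), 89.80867767333984))
```

apply_moves --increments '[{"gripper":100,"delta_pos":[3,0,-0.1],"dr":[0,0,0]},{"gripper":100,"delta_pos":[2.5,0,0],"dr":[0,0,0]},{"gripper":100,"delta_pos":[1.5,0,0],"dr":[0,0,0]},{"gripper":100,"delta_pos":[0.4,0,0],"dr":[0,0,0]},{"gripper":100,"delta_pos":[0,0,0],"dr":[0,0,0]}]'

```text
t: 29.1
ee_pos: [648.7, -220.6, 61.3]
orientation: [-2.22, -0.001, 2.223]
ft_force: [-0.5, -0.7, 0.7]
width: 87.7
```

apply_moves --increments '[{"gripper":40,"delta_pos":[0,0,0],"dr":[0,0,0]},{"gripper":40,"delta_pos":[0,0,0],"dr":[0,0,0]},{"gripper":40,"delta_pos":[0,0,0],"dr":[0,0,0]},{"gripper":40,"delta_pos":[0,0,0],"dr":[0,0,0]},{"gripper":40,"delta_pos":[0,0,0],"dr":[0,0,0]}]'

```text
t: 29.52
ee_pos: [649.4, -221.3, 62.6]
orientation: [2.223, -0.001, -2.22]
ft_force: [-0.5, 0.3, 3.4]
width: 60.1
```

apply_moves --increments '[{"gripper":40,"delta_pos":[-2,0,0],"dr":[0,0,0]},{"gripper":40,"delta_pos":[-4,0,0],"dr":[0,0,0]},{"gripper":40,"delta_pos":[-4,0,0],"dr":[0,0,0]},{"gripper":40,"delta_pos":[-4,0,0],"dr":[0,0,0]},{"gripper":40,"delta_pos":[-2.5,0,0],"dr":[0,0,0]}]'

```text
t: 29.93
ee_pos: [650.0, -221.4, 231.2]
orientation: [2.226, -0.002, -2.216]
ft_force: [2.1, -1.1, -1.4]
width: 59.9
```

```bash
python3 - <<'E'
from h import *
p=tool()[0];print(p.round(1),ctrl.get_obs()['width']); w=cam('wrist'); d=wfind(w,p[0],p[1],p[2]+12.4,30); print(d,(d[0]-[437.3,304.5]))
E
```

```text
[ 650.  -221.4  231.2] 59.91871225973552
(array([ 648.4, -220.9]), np.float64(30.3), np.float64(244.0), 2146) [ 211.1 -525.4]
```

apply_moves --increments '[{"gripper":40,"delta_pos":[0,-3.5,1.41],"dr":[0,0,0]},{"gripper":40,"delta_pos":[0,-3.5,1.41],"dr":[0,0,0]},{"gripper":40,"delta_pos":[0,-3.5,1.41],"dr":[0,0,0]},{"gripper":40,"delta_pos":[0,-3.5,1.41],"dr":[0,0,0]},{"gripper":40,"delta_pos":[0,-3.5,1.41],"dr":[0,0,0]}]'

```text
t: 30.4
ee_pos: [577.1, -44.6, 226.3]
orientation: [-2.22, 0.001, 2.222]
ft_force: [0.9, 1.5, -1.5]
width: 59.9
```

apply_moves --increments '[{"gripper":40,"delta_pos":[0,-3.5,1.41],"dr":[0,0,0]},{"gripper":40,"delta_pos":[0,-3.5,1.41],"dr":[0,0,0]},{"gripper":40,"delta_pos":[0,-3.5,1.41],"dr":[0,0,0]},{"gripper":40,"delta_pos":[0,-3.5,1.41],"dr":[0,0,0]},{"gripper":40,"delta_pos":[0,-3.5,1.41],"dr":[0,0,0]}]'

```text
t: 30.82
ee_pos: [506.7, 130.4, 226.6]
orientation: [-2.221, 0.001, 2.221]
ft_force: [1.4, 1.1, -2.9]
width: 59.8
```

apply_moves --increments '[{"gripper":40,"delta_pos":[0,-3.5,1.41],"dr":[0,0,0]},{"gripper":40,"delta_pos":[0,-3.5,1.41],"dr":[0,0,0]},{"gripper":40,"delta_pos":[0,-3.5,1.41],"dr":[0,0,0]},{"gripper":40,"delta_pos":[0,-3.5,1.41],"dr":[0,0,0]},{"gripper":40,"delta_pos":[0,-3.5,1.41],"dr":[0,0,0]}]'

```text
t: 31.23
ee_pos: [436.3, 305.5, 226.6]
orientation: [-2.221, 0.0, 2.221]
ft_force: [0.7, 0.8, -1.6]
width: 60.0
```

apply_moves --increments '[{"gripper":40,"delta_pos":[0,0,0],"dr":[0,0,0]},{"gripper":40,"delta_pos":[0,0,0],"dr":[0,0,0]},{"gripper":40,"delta_pos":[0,0,0],"dr":[0,0,0]},{"gripper":40,"delta_pos":[0,0,0],"dr":[0,0,0]},{"gripper":40,"delta_pos":[0,0,0],"dr":[0,0,0]}]'

```text
t: 31.65
ee_pos: [437.9, 302.9, 226.5]
orientation: [-2.22, 0.003, 2.221]
ft_force: [-0.6, 0.8, -2.2]
width: 60.1
```

```bash
python3 - <<'E'
from h import *
p=tool()[0];print(p.round(1)); w=cam('wrist'); d=wfind(w,p[0],p[1],p[2]+12.4,30); print(d,(d[0]-[437.3,304.5])); print(wfind(w,437,304.5,137,30))
E
```

```text
[437.9 302.9 226.5]
(array([436.7, 303.1]), np.float64(30.3), np.float64(239.3), 2147) [-0.6 -1.4]
(array([438.2, 304.8]), np.float64(28.5), np.float64(137.4), 403)
```

apply_moves --increments '[{"gripper":40,"delta_pos":[1.7,-0.1,-0.1],"dr":[0,0,0]},{"gripper":40,"delta_pos":[1.5,0,0],"dr":[0,0,0]},{"gripper":40,"delta_pos":[1.5,0,0],"dr":[0,0,0]},{"gripper":40,"delta_pos":[1,0,0],"dr":[0,0,0]},{"gripper":40,"delta_pos":[0.8,0,0],"dr":[0,0,0]}]'

```text
t: 32.12
ee_pos: [438.6, 304.2, 160.7]
orientation: [-2.22, 0.002, 2.222]
ft_force: [-0.1, 0.3, -1.9]
width: 60.0
```

apply_moves --increments '[{"gripper":40,"delta_pos":[0.6,0,0],"dr":[0,0,0]},{"gripper":40,"delta_pos":[0.3,0,0],"dr":[0,0,0]},{"gripper":40,"delta_pos":[0,0,0],"dr":[0,0,0]},{"gripper":40,"delta_pos":[0,0,0],"dr":[0,0,0]},{"gripper":40,"delta_pos":[0,0,0],"dr":[0,0,0]}]'

```text
t: 32.53
ee_pos: [438.9, 305.3, 153.2]
orientation: [-2.222, -0.0, 2.22]
ft_force: [1.0, 0.0, -1.2]
width: 59.9
```

```bash
python3 - <<'E'
from h import *
p=tool()[0];print(p.round(1)); w=cam('wrist'); d=wfind(w,p[0],p[1],p[2]+12.4,30); print(d)
E
```

```text
[438.9 305.3 153.2]
(array([437.4, 305.5]), np.float64(30.3), np.float64(166.0), 2128)
```

apply_moves --increments '[{"gripper":40,"delta_pos":[0.25,0,0],"dr":[0,0,0]},{"gripper":100,"delta_pos":[0,0,0],"dr":[0,0,0]},{"gripper":100,"delta_pos":[0,0,0],"dr":[0,0,0]},{"gripper":100,"delta_pos":[0,0,0],"dr":[0,0,0]},{"gripper":100,"delta_pos":[0,0,0],"dr":[0,0,0]}]'

```text
t: 33.0
ee_pos: [438.6, 305.1, 150.4]
orientation: [-2.222, -0.0, 2.221]
ft_force: [-0.8, -1.2, -0.5]
width: 83.4
```

apply_moves --increments '[{"gripper":100,"delta_pos":[-2,0,0],"dr":[0,0,0]},{"gripper":100,"delta_pos":[-3,0,0],"dr":[0,0,0]},{"gripper":100,"delta_pos":[-2,0,0],"dr":[0,0,0]},{"gripper":100,"delta_pos":[0,0,0],"dr":[0,0,0]},{"gripper":100,"delta_pos":[0,0,0],"dr":[0,0,0]}]'

```text
t: 33.42
ee_pos: [439.1, 305.4, 221.2]
orientation: [-2.223, -0.001, 2.218]
ft_force: [0.1, -0.3, -0.3]
width: 88.2
```

```bash
python3 - <<'E'
from h import *
p=tool()[0];print(p.round(1)); w=cam('wrist'); print(wfind(w,437,304.5,163,30),go(404,-248,180)); t=cam('top'); print(tray(t)); s=cam('scene'); save(s,'s2')
E
```

```text
[439.1 305.4 221.2]
(array([438.5, 305.7]), np.float64(29.6), np.float64(163.3), 1204) [ 3.99 55.29  3.43]
((427.7282409667969, -284.05413818359375), (195.7206573486328, 190.9281463623047), 88.51654815673828)
```

View pics/s2.png

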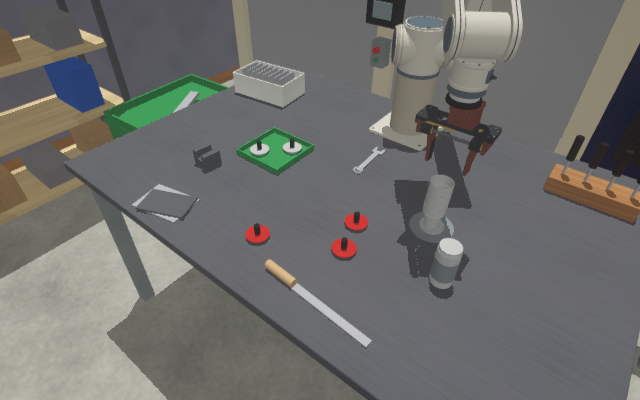

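The stack of four stands on the base (rim at 163), near (437,205). The tray was knocked to about (428,−284) with the lids still flat in it. Over to lid A.

apply_moves --increments '[{"gripper":45,"delta_pos":[0,3.65,0.34],"dr":[0,0,0]},{"gripper":45,"delta_pos":[0,3.65,0.34],"dr":[0,0,0]},{"gripper":45,"delta_pos":[0,3.65,0.34],"dr":[0,0,0]},{"gripper":45,"delta_pos":[0,3.65,0.34],"dr":[0,0,0]},{"gripper":45,"delta_pos":[0,3.65,0.34],"dr":[0,0,0]}]'

```text
t: 33.98
ee_pos: [420.1, 121.0, 218.9]
orientation: [2.218, -0.0, -2.223]
ft_force: [0.1, 0.4, 0.1]
width: 58.1
```

apply_moves --increments '[{"gripper":45,"delta_pos":[0,3.65,0.34],"dr":[0,0,0]},{"gripper":45,"delta_pos":[0,3.65,0.34],"dr":[0,0,0]},{"gripper":45,"delta_pos":[0,3.65,0.34],"dr":[0,0,0]},{"gripper":45,"delta_pos":[0,3.65,0.34],"dr":[0,0,0]},{"gripper":45,"delta_pos":[0,3.65,0.34],"dr":[0,0,0]}]'

```text
t: 34.4
ee_pos: [403.1, -61.5, 219.2]
orientation: [-2.219, -0.0, 2.223]
ft_force: [0.7, -0.4, -0.5]
width: 39.3
```

apply_moves --increments '[{"gripper":45,"delta_pos":[0,3.65,0.34],"dr":[0,0,0]},{"gripper":45,"delta_pos":[0,3.65,0.34],"dr":[0,0,0]},{"gripper":45,"delta_pos":[0,3.65,0.34],"dr":[0,0,0]},{"gripper":45,"delta_pos":[0,3.65,0.34],"dr":[0,0,0]},{"gripper":45,"delta_pos":[0,3.65,0.34],"dr":[0,0,0]}]'

```text
t: 34.82
ee_pos: [386.2, -243.9, 219.0]
orientation: [-2.219, -0.001, 2.223]
ft_force: [0.7, 0.8, 0.2]
width: 39.4
```

apply_moves --increments '[{"gripper":45,"delta_pos":[3,0,0],"dr":[0,0,0]},{"gripper":45,"delta_pos":[3,0,0],"dr":[0,0,0]},{"gripper":45,"delta_pos":[2,0,0],"dr":[0,0,0]},{"gripper":45,"delta_pos":[0,0,0],"dr":[0,0,0]},{"gripper":45,"delta_pos":[0,0,0],"dr":[0,0,0]}]'

```text
t: 35.23
ee_pos: [386.2, -241.7, 138.8]
orientation: [-2.216, -0.002, 2.224]
ft_force: [0.6, -1.2, -0.4]
width: 39.6
```

```bash
python3 - <<'E'
from h import *
p=tool()[0];print(p.round(1)); w=cam('wrist'); save(w,'w6'); d=wfind(w,387,-244,17,33); print(d,go(*d[0],29.5),knob(w,387,-244,47)); print(wfind(w,466,-323,17,33)); print(wtray(w))
E
```

```text
[ 386.2 -241.7  138.8]
(array([ 386.9, -242.1]), np.float64(32.3), np.float64(17.7), 3457) [ 1.104e+01 -0.000e+00  1.000e-02] (265, array([ 388.4, -242.3,   42.9]), array([13.8, 13.4, 12.6]))
(array([ 466.1, -321.6]), np.float64(32.4), np.float64(17.7), 3429)
(array([ 332., -378.]), array([ 523., -187.]), 4813, ((427.83795166015625, -282.46075439453125), (190.82325744628906, 191.25262451171875), 89.72827911376953))
```

View pics/w6.png

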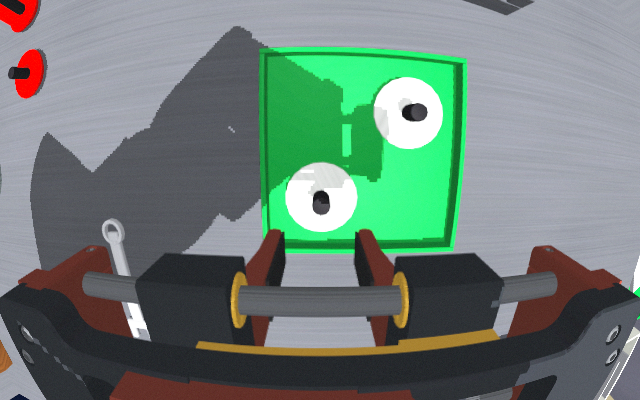

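Both lids lie flat at (321,197) and (408,113). Grasp lid A's knob.

apply_moves --increments '[{"gripper":45,"delta_pos":[4,0,0],"dr":[0,0,0]},{"gripper":45,"delta_pos":[4,0,0],"dr":[0,0,0]},{"gripper":45,"delta_pos":[2,0,0],"dr":[0,0,0]},{"gripper":45,"delta_pos":[0.9,0,0],"dr":[0,0,0]},{"gripper":45,"delta_pos":[0,0,0],"dr":[0,0,0]}]'

```text
t: 35.7
ee_pos: [387.4, -242.2, 30.6]
orientation: [-2.22, -0.001, 2.223]
ft_force: [-0.6, -0.5, 0.3]
width: 39.2
```

apply_moves --increments '[{"gripper":0,"delta_pos":[0,0,0],"dr":[0,0,0]},{"gripper":0,"delta_pos":[0,0,0],"dr":[0,0,0]},{"gripper":0,"delta_pos":[0,0,0],"dr":[0,0,0]},{"gripper":0,"delta_pos":[0,0,0],"dr":[0,0,0]},{"gripper":0,"delta_pos":[0,0,0],"dr":[0,0,0]}]'

```text
t: 36.12
ee_pos: [388.2, -243.0, 32.4]
orientation: [2.223, -0.002, -2.219]
ft_force: [-0.5, 0.9, 8.2]
width: 15.4
```

apply_moves --increments '[{"gripper":0,"delta_pos":[-3,0,0],"dr":[0,0,0]},{"gripper":0,"delta_pos":[-4,0,0],"dr":[0,0,0]},{"gripper":0,"delta_pos":[-4,0,0],"dr":[0,0,0]},{"gripper":0,"delta_pos":[-4,0,0],"dr":[0,0,0]},{"gripper":0,"delta_pos":[-4,0,0],"dr":[0,0,0]}]'

```text
t: 36.53
ee_pos: [386.8, -242.1, 223.6]
orientation: [-2.222, 0.001, 2.221]
ft_force: [2.0, -0.5, -1.0]
width: 15.3
```

apply_moves --increments '[{"gripper":0,"delta_pos":[-1.5,0,0],"dr":[0,0,0]},{"gripper":0,"delta_pos":[0,0,0],"dr":[0,0,0]},{"gripper":0,"delta_pos":[0,0,0],"dr":[0,0,0]},{"gripper":0,"delta_pos":[0,0,0],"dr":[0,0,0]},{"gripper":0,"delta_pos":[0,0,0],"dr":[0,0,0]}]'

```text
t: 36.95
ee_pos: [386.4, -241.8, 234.6]
orientation: [-2.217, -0.002, 2.223]
ft_force: [-1.0, 0.5, -1.4]
width: 15.2
```

```bash
python3 - <<'E'
from h import *
p=tool()[0];print(p.round(1)); w=cam('wrist'); d=wfind(w,p[0],p[1],p[2]-12.4,33); print(d,d[0]-[438.3,305.5]); print(wfind(w,466,-322,17,33))
E
```

```text
[ 386.4 -241.8  234.6]
(array([ 388.7, -241.3]), np.float64(30.3), np.float64(219.8), 4719) [ -49.6 -546.8]
(array([ 466.2, -321.6]), np.float64(32.2), np.float64(17.7), 2015)
```

apply_moves --increments '[{"gripper":0,"delta_pos":[0,-3.65,-0.34],"dr":[0,0,0]},{"gripper":0,"delta_pos":[0,-3.65,-0.34],"dr":[0,0,0]},{"gripper":0,"delta_pos":[0,-3.65,-0.34],"dr":[0,0,0]},{"gripper":0,"delta_pos":[0,-3.65,-0.34],"dr":[0,0,0]},{"gripper":0,"delta_pos":[0,-3.65,-0.34],"dr":[0,0,0]}]'

```text
t: 37.42
ee_pos: [403.5, -58.3, 235.0]
orientation: [-2.218, 0.001, 2.223]
ft_force: [1.1, 0.6, -1.0]
width: 15.3
```

apply_moves --increments '[{"gripper":0,"delta_pos":[0,-3.65,-0.34],"dr":[0,0,0]},{"gripper":0,"delta_pos":[0,-3.65,-0.34],"dr":[0,0,0]},{"gripper":0,"delta_pos":[0,-3.65,-0.34],"dr":[0,0,0]},{"gripper":0,"delta_pos":[0,-3.65,-0.34],"dr":[0,0,0]},{"gripper":0,"delta_pos":[0,-3.65,-0.34],"dr":[0,0,0]}]'

```text
t: 37.83
ee_pos: [420.6, 124.3, 235.0]
orientation: [2.219, -0.001, -2.224]
ft_force: [0.4, -0.9, -0.9]
width: 15.6
```

apply_moves --increments '[{"gripper":0,"delta_pos":[0,-3.65,-0.34],"dr":[0,0,0]},{"gripper":0,"delta_pos":[0,-3.65,-0.34],"dr":[0,0,0]},{"gripper":0,"delta_pos":[0,-3.65,-0.34],"dr":[0,0,0]},{"gripper":0,"delta_pos":[0,-3.65,-0.34],"dr":[0,0,0]},{"gripper":0,"delta_pos":[0,-3.65,-0.34],"dr":[0,0,0]}]'

```text
t: 38.25
ee_pos: [437.7, 306.7, 234.5]
orientation: [2.218, -0.002, -2.223]
ft_force: [0.3, -1.0, -0.2]
width: 15.2
```

apply_moves --increments '[{"gripper":0,"delta_pos":[0,0,0],"dr":[0,0,0]},{"gripper":0,"delta_pos":[0,0,0],"dr":[0,0,0]},{"gripper":0,"delta_pos":[0,0,0],"dr":[0,0,0]},{"gripper":0,"delta_pos":[0,0,0],"dr":[0,0,0]},{"gripper":0,"delta_pos":[0,0,0],"dr":[0,0,0]}]'

```text
t: 38.67
ee_pos: [438.3, 303.7, 235.8]
orientation: [-2.22, 0.003, 2.222]
ft_force: [-0.8, -1.2, -0.4]
width: 15.1
```

```bash
python3 - <<'E'
from h import *
p,R=tool();print(p.round(1),R.round(3).tolist()); w=cam('wrist'); d=wfind(w,p[0],p[1],p[2]-14,33); print(d); print(wfind(w,438,305,163,30)); save(w,'w7')
P=wcloud(w); m=(abs(P[...,2]-d[2])<6)&(np.hypot(*(P[...,:2]-p[:2]).transpose(2,0,1))<36); A=np.c_[P[m][:,:2]-p[:2],np.ones(m.sum())]; print('tilt',np.linalg.lstsq(A,P[m][:,2],rcond=None)[0].round(3))
E
```

```text
[438.3 303.7 235.8] [[-0.001, -0.002, -1.0], [-0.001, -1.0, 0.002], [-1.0, 0.001, 0.001]]
(array([440.1, 304.2]), np.float64(30.6), np.float64(220.9), 4725)
(array([440.5, 305.9]), np.float64(27.9), np.float64(163.5), 391)
tilt [-6.00000e-03  2.00000e-03  2.21027e+02]
```

View pics/w7.png

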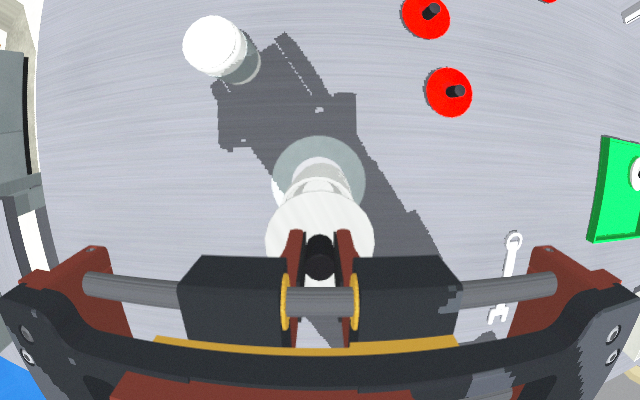

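Lid level above the stack; lower partway and re-check.

apply_moves --increments '[{"gripper":0,"delta_pos":[2,0,0],"dr":[0,0,0]},{"gripper":0,"delta_pos":[1,0,0],"dr":[0,0,0]},{"gripper":0,"delta_pos":[0.8,0,0],"dr":[0,0,0]},{"gripper":0,"delta_pos":[0,0,0],"dr":[0,0,0]},{"gripper":0,"delta_pos":[0,0,0],"dr":[0,0,0]}]'

```text
t: 39.13
ee_pos: [438.3, 304.7, 197.9]
orientation: [2.22, -0.001, -2.223]
ft_force: [-0.3, 1.3, -2.0]
width: 15.2
```

apply_moves --increments '[{"gripper":0,"delta_pos":[0,0,0],"dr":[0,0,0]},{"gripper":0,"delta_pos":[0,0,0],"dr":[0,0,0]},{"gripper":0,"delta_pos":[0,0,0],"dr":[0,0,0]},{"gripper":0,"delta_pos":[0,0,0],"dr":[0,0,0]},{"gripper":0,"delta_pos":[0,0,0],"dr":[0,0,0]}]'

```text
t: 39.55
ee_pos: [438.6, 305.2, 198.5]
orientation: [-2.222, -0.0, 2.221]
ft_force: [0.3, 0.0, -1.1]
width: 15.3
```

```bash
python3 - <<'E'
from h import *
p,R=tool();print(p.round(1)); w=cam('wrist'); d=wfind(w,p[0],p[1],p[2]-14,33); print(d)
P=wcloud(w); m=(abs(P[...,2]-d[2])<3)&(np.hypot(*(P[...,:2]-p[:2]).transpose(2,0,1))<40); print(P[m].min(0),P[m].max(0))
t=cam('top'); P=cloud(t); m=(np.hypot(P[...,0]-438,P[...,1]-305)<45)&(abs(P[...,2]-163)<4); print(m.sum())
E
```

```text
[438.6 305.2 198.5]
(array([440.4, 305.7]), np.float64(30.6), np.float64(183.7), 4715)
[408.69431915 272.84752172 180.72355873] [470.50435041 338.22266334 186.61640339]
0
```

Aligned to under 1 mm. Seat it.

apply_moves --increments '[{"gripper":0,"delta_pos":[0.6,0,-0.05],"dr":[0,0,0]},{"gripper":0,"delta_pos":[0.5,0,0],"dr":[0,0,0]},{"gripper":0,"delta_pos":[0.4,0,0],"dr":[0,0,0]},{"gripper":0,"delta_pos":[0,0,0],"dr":[0,0,0]},{"gripper":0,"delta_pos":[0,0,0],"dr":[0,0,0]}]'

```text
t: 40.07
ee_pos: [438.8, 305.0, 182.7]
orientation: [2.221, -0.001, -2.222]
ft_force: [1.0, -0.4, -0.4]
width: 15.5
```

```bash
python3 - <<'E'
from h import *
p,R=tool();print(p.round(1),ctrl.get_obs()['ft_force']); w=cam('wrist'); print(wfind(w,p[0],p[1],p[2]-14,33))
E
```

```text
[438.8 305.  182.7] [ 1.005776   -0.40778065 -0.44408828]
(array([440.6, 305.4]), np.float64(30.6), np.float64(167.8), 4709)
```

apply_moves --increments '[{"gripper":45,"delta_pos":[0,0,0],"dr":[0,0,0]},{"gripper":45,"delta_pos":[0,0,0],"dr":[0,0,0]},{"gripper":45,"delta_pos":[0,0,0],"dr":[0,0,0]},{"gripper":45,"delta_pos":[0,0,0],"dr":[0,0,0]},{"gripper":45,"delta_pos":[0,0,0],"dr":[0,0,0]}]'

```text
t: 40.53
ee_pos: [439.0, 305.1, 183.2]
orientation: [-2.221, 0.0, 2.221]
ft_force: [0.3, 0.9, 0.6]
width: 39.7
```

apply_moves --increments '[{"gripper":45,"delta_pos":[-2,0,0],"dr":[0,0,0]},{"gripper":45,"delta_pos":[-3,0,0],"dr":[0,0,0]},{"gripper":45,"delta_pos":[-3,0,0],"dr":[0,0,0]},{"gripper":45,"delta_pos":[0,0,0],"dr":[0,0,0]},{"gripper":45,"delta_pos":[0,0,0],"dr":[0,0,0]}]'

```text
t: 40.95
ee_pos: [439.9, 305.6, 264.9]
orientation: [-2.224, -0.002, 2.216]
ft_force: [0.1, -0.9, 0.3]
width: 39.2
```

apply_moves --increments '[{"gripper":45,"delta_pos":[0,0,0],"dr":[0,0,0]},{"gripper":45,"delta_pos":[0,0,0],"dr":[0,0,0]},{"gripper":45,"delta_pos":[0,0,0],"dr":[0,0,0]},{"gripper":45,"delta_pos":[0,0,0],"dr":[0,0,0]},{"gripper":45,"delta_pos":[0,0,0],"dr":[0,0,0]}]'

```text
t: 41.37
ee_pos: [438.7, 304.8, 262.4]
orientation: [2.22, -0.001, -2.223]
ft_force: [-0.2, -0.4, -0.5]
width: 39.5
```

```bash
python3 - <<'E'
from h import *
p,R=tool();print(p.round(1)); w=cam('wrist'); print(wfind(w,438,305,167,33))
P=wcloud(w); m=(abs(P[...,2]-167)<5)&(np.hypot(P[...,0]-438,P[...,1]-305)<34); print('tilt',np.linalg.lstsq(np.c_[P[m][:,:2]-[438,305],np.ones(m.sum())],P[m][:,2],rcond=None)[0].round(3))
s=cam('scene'); save(s,'s3'); c=cv2.resize(s['img'][60:320,180:500],(800,650))[...,::-1][:600]; cv2.imwrite('pics/s3c.png',c)
d=cam('top'); print(tray(d)); P=cloud(d); h=cv2.cvtColor(d['img'],cv2.COLOR_RGB2HSV)
m=(np.hypot(P[...,0]-466,P[...,1]+322)<38)&(d['img'].min(-1)>130); print('lidB',disc(d,m,17),np.median(P[m][:,2]))
E
```

```text
[438.7 304.8 262.4]
(array([437.6, 305.5]), np.float64(32.4), np.float64(167.7), 4079)
tilt [-1.00000e-03 -2.00000e-03  1.67666e+02]
((427.72760009765625, -284.07769775390625), (195.6735382080078, 190.92819213867188), 88.51658630371094)
lidB (array([ 465.9, -324.3]), np.float64(32.7)) 18.550350799047607
```

View pics/s3c.png

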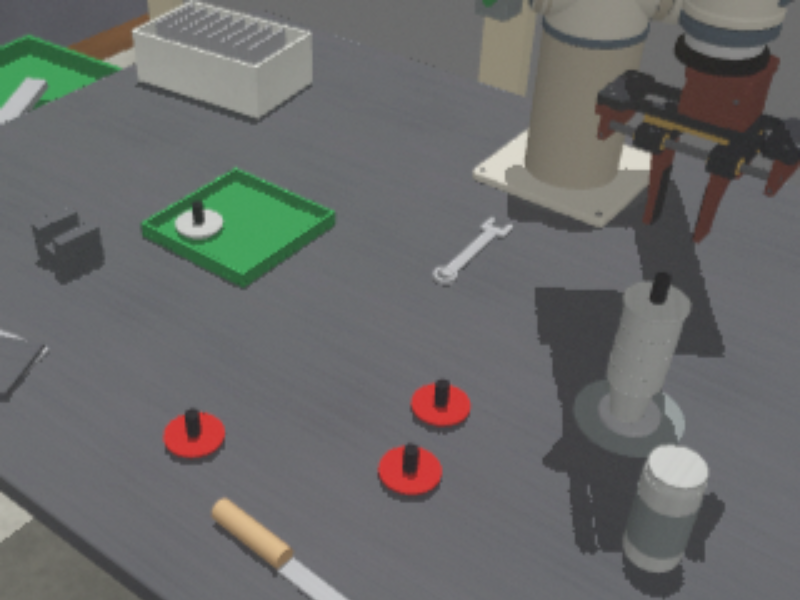

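The stack with its lid stands level at (650,350), the other lid is flat in the tray, and the bystanders are in place. Handing in.

```bash
python3 -c "
from workcell import ctrl
print(ctrl.close_job())"
```

```text
the job is handed in; nothing more can be done
None
```

The job is done and handed in at about 41 s on the robot's clock; the hand-in gives no verdict.

**What I did:** I lifted both grey lids off their pots and laid them flat in the green tray. Then I nested the four pots on the base and seated one lid on the top pot. The other lid stayed in the tray, and the red look-alikes, the can and the V-block were not touched.

**Last checks:**
- **Stack:** the rims read 85.4, 111.3, 137.2 and 163.3 mm as each pot went in, so every pot is about 26 mm above the one below. The top pot's axis is about 5 mm from the base centre, where 18 mm is allowed.
- **Seated lid:** its disc reads 167.7 mm high (167 expected, with the usual +0.7 mm reading bias), level to 0.002 rad and about 1 mm off the pot's axis.
- **Lid in the tray:** it is flat on the floor, about 38 mm and 40 mm from the tray's centre lines.
- **Gripper:** it is clear above the stack and touching nothing.

**What disagreed:**
- **Tray:** it was knocked about 18 mm aside during the run. Both lids stayed flat in it, and I measured them again before picking one up.
- **Cameras:** the top and wrist cameras differed by 2–4 mm, so I went by the wrist camera for the grasps and fits.

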